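# Charge the pigment mill and set it running

### The arm

A 7-joint arm with a two-finger parallel gripper is mounted at the origin on the work surface. World frame = base frame: x ahead of the robot, y to its left, z up, the work surface at z = 0. Lengths are in m, angles in rad, forces in N, time in s.
With the tool pointing down it reaches from about 0.4 to 0.85 m from the base axis. Payload 4.5 kg.
Tool frame: the origin (TCP) lies on the centre line of the jaws, within the pads' length; the fingertips stand 11 mm ahead of it and the grasp point (between the pads) lies 8 mm behind it; z points along the fingers, y is the line along which they close (so a half turn about z gives the same grasp; the last joint's range is limited). The gripper opens to 85 mm and grips with 20 to 120 N. Pads are 22 mm wide; open, the fingers measure 114 mm over their backs; the gripper's body (76 mm by 85 mm) begins 54 mm behind the grasp point. The pads swing forward as they close: fully open they stand 13 mm farther back than shut.
Start: joints at [-1.199, 0.689, -0.195, 1.565, 0.157, 0.902, -0.215], TCP at [0.207, 0.59, 0.242] pointing down, gripper open.
Joint ranges: [-3.01, 3.01], [-0.46, 2.08], [-1.47, 1.51], [0.13, 2.56], [-1, 4.14], [0.04, 2.09], [-2.66, 2.66]. Speed limits (rad/s): [2.57, 2.57, 3.14, 3.14, 3.14, 3.14, 3.14].

### API

Orientations are given as a unit quaternion [w, x, y, z].
In Python, from cell import robot gives the robot as it stands. The module is installed in compiled form; this text tells all that it offers.
- The arm moves only by the shell command python3 -m crank 'ROWS' [FORCE]. ROWS is JSON, a list of rows, each a list of 7 numbers: the turn, a rotation vector about the tool's x, y, z in rad, then the shift along the tool's x, y, z in mm, then the opening, from 0 (shut) to 1 (fully open). A call has 1 to 5 rows; each row shifts and turns the commanded pose from where the row before left it, along the tool's axes as they then stand; what a row does not reach is not made up. A row lasts 1/8 s, in which the tool goes at most 62.5 mm and 10.7 degrees, less where a joint would pass 70% of its speed; a pose out of reach is approached as far as the arm can. A call is refused whole if a number of a shift passes 62.5 or a number of a turn 0.188, either way. A call with a gripper value outside its range is refused whole. The fingers move at their own pace and stop on an object; FORCE is the grip in N (left out, the last holds). Time passes only in rows, so rows that do not move let the fingers close. It gives the time, the measured TCP pose, the force, the opening and the grip force at its end, in the units of the state.
- robot.read_state(): the state, without advancing time (a new reading comes with each control period).
- robot.capture(name): name is "side" or "top"; returns a dict with "img" (420x560x3 uint8, red, green, blue), "vertical_fov" (degrees; the focal length in pixels is half the picture's height over the tangent of half this angle, whatever the lens; pixels are square), "cx", "cy" (the principal point, pixels), "pose" (4x4, takes a point from camera to world coordinates). Camera axes: x right, y down, z forward; pixel columns grow to the right and rows downward; lengths in m; the calibration is good to about 2 mm. A picture is of the moment at which its call begins. There is no depth.
- robot.finish_job(): hands the job in; it is judged then, once.
The state is a dict: "time_s": time; "joint_positions": joint angles; "dq": joint speeds; "effort": joint torques, N m; "eef_pos": TCP position; "eef_rot": TCP orientation; "contact_force": force on the tool from outside, world axes, zero at the start; "moment": the same for the moment, N m; "finger_gap": opening from 0.0 (shut) to 1.0 (fully open); "gripper_force": force on a finger pad.
Only numpy, scipy, OpenCV 4.12 (cv2) and the standard library are available. Lean on these libraries where they do the work, as an engineer would, in place of code of your own. Each camera call takes 0.05 s, during which the arm holds its last target. There are 200 camera calls.

### The job

Charge the pigment mill: lower all the ceramic grinding balls from the tray into the porcelain milling jar, gently, without dropping or knocking them against it, and close the jar with its lid. Then hang the lift-off gate on its two hinge pins, fully down and closed across the front of the mill, and only then press the selector down and turn it clockwise to run, so that it springs back up there. Leave the bottle, the beaker and the vial standing where they are.

Things in the scene. Friction and masses are not known exactly. Their poses are not given: they have to be found in the camera images.
- mill: grey bench mill, fixed, 300 deep (x), 358 wide (y, -178 to 180), base top z 80; origin: middle of its underside; x to its back, y to its left (seen from the robot), z up. Jar at x 30, y 50. Right: white console, y -178 to -90, x -122 to 130, top z 140. Clear screens left (y 172) and back (x 133), top z 158. Open at the front. Black sill pad at x -137, y -65, top z 88, carries the closed gate's free end
- pin_low (a point): foot of the lower pintle pin (mill frame x -135, y 155, z 92), on the top of its bracket; upright pin 8 thick with round tip, standing 16 above this point. The bracket, 16 wide and 8 thick, reaches forward to x -142 from the hinge post (x -116 to -96, y 148 to 168, top z 156)
- pin_high (a point): foot of the upper pintle pin, 64 straight above the lower one; same pin and bracket. So the lower knuckle has to come in from the front, below the upper bracket, with the gate 20 to 35 above its seat, before it is lowered
- jar_rim (a point): centre of the mouth of the white porcelain milling jar clamped on the mill; upright, inner diameter 152, outer 164, flat inner floor 75 below this point; rim 180 above the bench
- selector (a joint): black press-and-turn selector on the console: knob angle, rad, 0 = off, growing clockwise seen from above, end stop 1.10. It is locked at off and turns only while pressed down at least 5.5 mm; let go half way it stays down; at run (0.96 or more, near the end stop) it springs up by itself and locks
- selector_press (a joint): how far the selector is pushed down, m, 0 = up, end stop 0.007; spring 4 N at the start, 10 N at the end
- selector_grip (a point): middle of the selector's grip bar on its vertical turning axis (mill frame x -20, y -134); 168 above the bench when up; bar 46 long, 14 wide, 22 high (11 above and below this point) on a disc of diameter 50; the bar lies along this frame's x and turns with the knob; at 0 it is parallel to the mill's x
- lid: white porcelain jar lid, 0.4 kg: flange of diameter 162, 10 thick, over a centring plug of diameter 142, 8 high; knob of diameter 32, 20 high on a 10 mm neck, its middle 36 above the origin, which is the centre of the plug's underside; z up. It lies plug down on the bench at the left or right. Seated, the flange lies on the rim and the origin is 8 below the rim
- guard: lift-off gate: clear panel in an aluminium frame, 243 wide (y), 12 thick (x), 95 high, 0.3 kg; origin: middle of its underside; pinch it across its thickness at the middle of the top edge. Two knuckles at its +y end, on an axis 133.5 from the origin. It stands in the rack. Hung and closed its axes are parallel to the mill's (knuckles to the mill's left), origin 88 above the bench
- knuckle_low (a point): lower end of the lower knuckle's bore, 4 above the gate's underside; knuckle 22 thick, 14 high, vertical bore 12 wide, open at both ends; seated it rests on the lower bracket
- knuckle_high (a point): lower end of the upper knuckle's bore, 68 above the gate's underside; same knuckle; seated it rests on the upper bracket
- rack: plywood panel rack, fixed, 190 (x) by 150 (y), board 12 thick; origin: middle of its underside; two slots along x, 15 wide, at y -35 (the gate, standing on the board) and y +35 (a panel painting, top 107 above the bench, leave it); rails 48 above the bench
- tray: shallow steel tray, fixed, 180 (x) by 170 (y), rim 11 high and 4 thick, floor 4 above the bench; origin: middle of its underside; holds the balls
- ball0_center (a point): centre of a white ceramic grinding ball, diameter 44, 0.16 kg; three to five balls lie in the tray, free to roll (absent ones read None)
- ball1_center (a point): centre of a white ceramic grinding ball, diameter 44, 0.16 kg; three to five balls lie in the tray, free to roll (absent ones read None)
- ball2_center (a point): centre of a white ceramic grinding ball, diameter 44, 0.16 kg; three to five balls lie in the tray, free to roll (absent ones read None)
- ball3_center (a point): centre of a white ceramic grinding ball, diameter 44, 0.16 kg; three to five balls lie in the tray, free to roll (absent ones read None)
- ball4_center (a point): centre of a white ceramic grinding ball, diameter 44, 0.16 kg; three to five balls lie in the tray, free to roll (absent ones read None)
- amber_bottle: amber glass bottle with black cap, diameter 60, height 130, standing; bystander, leave alone; origin at the centre of its underside
- beaker: glass beaker, diameter 68, height 70, standing; bystander, leave alone; origin at the centre of its underside
- vial: small glass vial with white cap, diameter 28, height 50, standing; bystander, leave alone; origin at the centre of its underside
There are look-alikes about, which are no part of the job. Leave any purple look-alike of the part that bears ball2_center alone.

How it is judged:
On the way, in this order (a step that is already met when the one before it is completed fails the run):
1. all balls are in the jar and its lid is seated (horizontal distance between each of ball0_center, ball1_center, ball2_center, ball3_center, ball4_center and jar_rim below 0.07 m and z of ball0_center in the frame of jar_rim between -0.075 and -0.01 m and z of ball1_center in the frame of jar_rim between -0.075 and -0.01 m and z of ball2_center in the frame of jar_rim between -0.075 and -0.01 m and z of ball3_center in the frame of jar_rim between -0.075 and -0.01 m and z of ball4_center in the frame of jar_rim between -0.075 and -0.01 m and horizontal distance between lid and jar_rim below 0.01 m and z of lid in the frame of jar_rim between -0.012 and -0.005 m and angle between lid's own z axis and vertical below 0.05 rad), for 0.3 s.
2. the gate hangs on both pins, fully down and closed (horizontal distance between knuckle_low and pin_low below 0.005 m and horizontal distance between knuckle_high and pin_high below 0.005 m and z of knuckle_low in the frame of pin_low below 0.004 m and z of knuckle_high in the frame of pin_high below 0.004 m and angle between the y axis of guard and the y axis of mill, either way round below 0.14 rad and y of guard in the frame of mill below 0.08 m), for 0.3 s.
3. the selector stands at run and has sprung up (value of joint selector above 0.93 rad and value of joint selector_press below 0.002 m), for 0.2 s.
At the end, for the whole second after the job is handed in: every ball lies in the jar below its rim; lid seated on the rim, level, within 10 mm of centre; both knuckles down over their pins (4 mm in height, 5 mm sideways), gate closed within 8 degrees; selector over 0.93 rad and less than 2 mm pressed; all at rest (all of step 1 and all of step 2 and all of step 3 and linear speed of each of ball0, ball1, ball2, ball3, ball4 below 0.05 m/s and linear speed of lid below 0.02 m/s and linear speed of guard below 0.03 m/s); the robot touches nothing.
It fails at once if a ball is dropped or knocked against the jar (over 15 N) (contact force between any of ball0, ball1, ball2, ball3, ball4 and jar above 15 N).
It fails at once if a ball falls into the jar (faster than 0.55 m/s inside it) ((horizontal distance between ball0_center and jar_rim below 0.07 m and z of ball0_center in the frame of jar_rim below -0.01 m and linear speed of ball0 above 0.55 m/s) or (horizontal distance between ball1_center and jar_rim below 0.07 m and z of ball1_center in the frame of jar_rim below -0.01 m and linear speed of ball1 above 0.55 m/s) or (horizontal distance between ball2_center and jar_rim below 0.07 m and z of ball2_center in the frame of jar_rim below -0.01 m and linear speed of ball2 above 0.55 m/s) or (horizontal distance between ball3_center and jar_rim below 0.07 m and z of ball3_center in the frame of jar_rim below -0.01 m and linear speed of ball3 above 0.55 m/s) or (horizontal distance between ball4_center and jar_rim below 0.07 m and z of ball4_center in the frame of jar_rim below -0.01 m and linear speed of ball4 above 0.55 m/s)).
It fails at once if a bystander is pushed aside or knocked over (over 40 mm) (distance of any of amber_bottle, beaker, vial from where it was at the start of the episode above 0.04 m).
Of ball0, ball1, ball2, ball3, ball4 only 3 to 5 are there at a start; the rules pass over those that are not, and their reading is None.
At some moment in a run one of lid may be knocked a few centimetres aside while the robot is not near it.
It also fails if it takes over 210 s, if anything falls off the work surface, if the arm or the gripper's body presses on something with over 40 N, if the wrist force passes 120 N, or if a joint passes its speed limit or range.

## Working session

There is one attempt and no reset: what is moved stays moved. The work goes in short steps, Python scripts to look and compute and a shell command to move; the robot and the scene stay as the last step left them, time stands still between calls to the robot, and variables do not carry over. Pictures are saved under pics/ and viewed, at most 14 in all, crops included, and the job is handed in when it is done.

```bash
mkdir -p pics; cat > h.py <<'E'
import numpy as np, cv2
from cell import robot
def cap(n,save=None):
    c=robot.capture(n)
    if save: cv2.imwrite('pics/'+save,c['img'][:,:,::-1])
    return c
def f(c): return c['img'].shape[0]/2/np.tan(np.radians(c['vertical_fov'])/2)
def ray(c,u,v):
    P=np.array(c['pose']); d=P[:3,:3]@np.array([(u-c['cx'])/f(c),(v-c['cy'])/f(c),1]); return P[:3,3],d/np.linalg.norm(d)
def onz(c,u,v,z):
    o,d=ray(c,u,v); return o+d*(z-o[2])/d[2]
def proj(c,p):
    P=np.array(c['pose']); q=P[:3,:3].T@(np.array(p)-P[:3,3]); return np.array([c['cx']+f(c)*q[0]/q[2],c['cy']+f(c)*q[1]/q[2]])
E
python3 - <<'E'
from h import *
for n in('top','side'):
    c=cap(n,n+'0.png'); print(n,c['vertical_fov'],c['cx'],c['cy'],np.round(c['pose'],3).tolist())
s=robot.read_state(); print({k:np.round(v,3).tolist() for k,v in s.items()})
E
```

```text
top 45.49439973505414 291.188029920993 217.07845009100342 [[0.01, -0.99, 0.14, 0.235], [-1.0, -0.009, 0.006, 0.026], [-0.005, -0.14, -0.99, 1.748], [0.0, 0.0, 0.0, 1.0]]
side 46.31803228443785 284.6277576744038 212.66569918813718 [[-0.999, -0.005, 0.037, 0.388], [-0.032, 0.604, -0.796, 1.257], [-0.019, -0.797, -0.604, 1.062], [0.0, 0.0, 0.0, 1.0]]
{'time_s': 0.1, 'joint_positions': [-1.199, 0.69, -0.195, 1.566, 0.157, 0.903, -0.215], 'dq': [0.0, -0.002, 0.001, -0.004, 0.0, 0.001, 0.001], 'effort': [-0.004, -54.06, -1.272, -15.899, 0.009, 0.004, -0.0], 'eef_pos': [0.207, 0.589, 0.242], 'eef_rot': [-0.0, 0.168, 0.986, -0.001], 'contact_force': [0.573, -0.508, -0.177], 'moment': [-0.019, 0.02, -0.016], 'gripper_force': 0.0, 'finger_gap': 1.006}
```

View pics/top0.png

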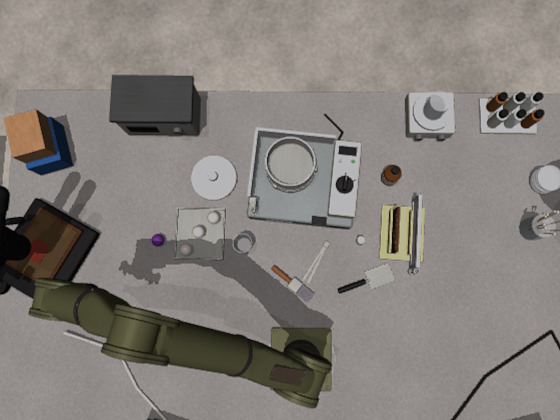

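View pics/side0.png

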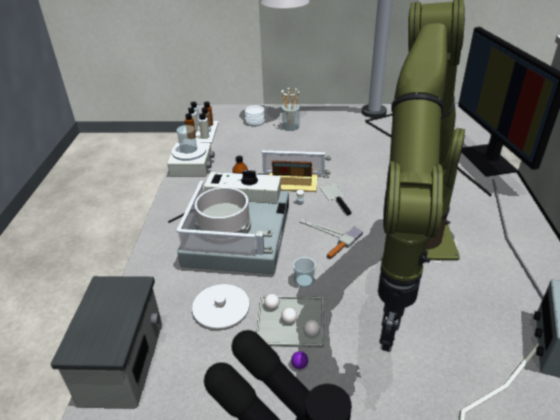

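Top view: three white balls in the tray, at (215,217), (199,232) and (186,250), with the last one in the arm's shadow. The purple look-alike is outside the tray at (158,240). The lid is at (213,177), the jar at (290,162), the selector at (345,184) and the rack at (402,232), with the gate in its right slot at x≈416. Bottle (392,174), beaker (243,242), vial (361,240). Next I'll confirm with enlarged crops.

```bash
python3 - <<'E'
import cv2
a=cv2.imread('pics/top0.png')[115:285,145:435]; cv2.imwrite('pics/t1.png',cv2.resize(a,None,fx=2.75,fy=2.75,interpolation=cv2.INTER_CUBIC))
a=cv2.imread('pics/side0.png')[145:375,150:350]; cv2.imwrite('pics/s1.png',cv2.resize(a,None,fx=2.6,fy=2.6,interpolation=cv2.INTER_CUBIC))
E
```

```text
(no output)
```

View pics/t1.png

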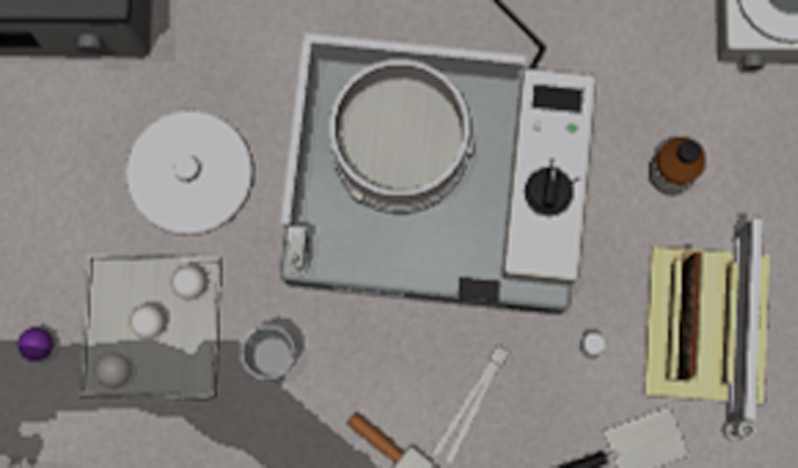

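View pics/s1.png

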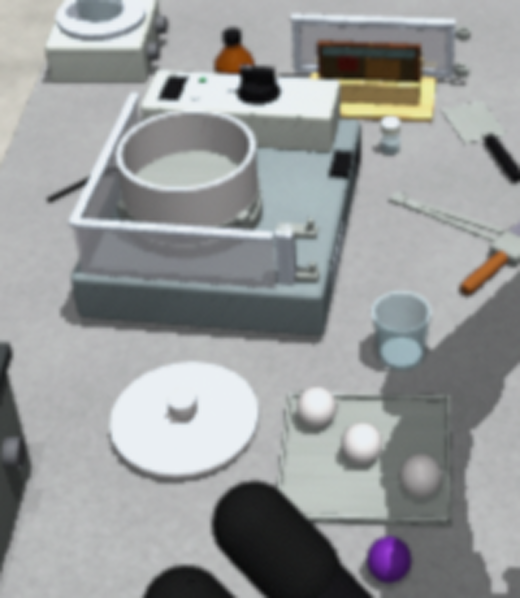

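Crops confirm three white balls in the tray, and nothing else there fits. The purple ball is outside, so I leave it. Now the measurements.

```bash
cat >> h.py <<'E'
def T(p): return p[0]/2.75+145-.3, p[1]/2.75+115-.3
def S(p): return p[0]/2.6+150-.3, p[1]/2.6+145-.3
def rigid(m,w):
    m=np.array(m)[:,:2];w=np.array(w)[:,:2]; a=m-m.mean(0); b=w-w.mean(0)
    th=np.arctan2((a[:,0]*b[:,1]-a[:,1]*b[:,0]).sum(),(a*b).sum()); R=np.array([[np.cos(th),-np.sin(th)],[np.sin(th),np.cos(th)]])
    t=w.mean(0)-R@m.mean(0); return th,R,t,(w-m@R.T-t)*1000
E
python3 - <<'E'
from h import *
t=cap('top');s=cap('side')
# balls
for c,n in((t,'top'),(s,'side')):
    g=c['img'].astype(int)
    print(n)
pt=[((188,281),(317,408)),((147,321),(361,443)),((113,370),(421,476))]
for a,b in pt: print('ball',onz(t,*T(a),.026).round(4),onz(s,*S(b),.026).round(4))
print('lid knob',onz(t,*T((186,167)),.046).round(4),onz(s,*S((181,399)),.046).round(4))
print('lid flange',onz(t,*T((190,172)),.018).round(4), onz(s,*S((184,419)),.018).round(4))
M=[((401,129),(30,50,180)),((550,190),(-20,-134,179)),((527,69),(130,-90,140)),((594,74),(130,-178,140)),((578,280),(-122,-178,140)),((505,274),(-122,-90,140)),((283,282),(-150,180,80)),((565,311),(-150,-178,80)),((479,290),(-137,-65,88)),((308,37),(135,174,158))]
w=[onz(t,*T(a),m[2]/1000) for a,m in M]
th,R,tt,res=rigid(np.array([m for a,m in M])/1000,w)
print('mill',th,tt,res.round(1).tolist())
for nm,m in dict(jar=(30,50,180),sel=(-20,-134,179),pinhi=(-135,155,172),pinlo=(-135,155,108),selside=(-20,-134,179)).items():
    p=np.r_[R@np.array(m[:2])/1000+tt,m[2]/1000]; q=proj(s,p); q2=proj(t,p)
    print(nm,p.round(4),'side zoom',((q-[149.7,144.7])*2.6).round(0),'top zoom',((q2-[144.7,114.7])*2.75).round(0))
E
```

```text
top
side
ball [0.4768 0.3077 0.026 ] [0.4749 0.3063 0.026 ]
ball [0.4255 0.3578 0.026 ] [0.4258 0.3548 0.026 ]
ball [0.3633 0.3982 0.026 ] [0.3631 0.3978 0.026 ]
lid knob [0.6195 0.3117 0.046 ] [0.6203 0.3139 0.046 ]
lid flange [0.6193 0.311  0.018 ] [0.6194 0.3171 0.018 ]
mill -0.09756498011694059 [ 0.60270084 -0.00598748] [[-0.5, -1.6], [-3.7, 2.9], [-0.6, -3.3], [2.4, 3.7], [2.5, 0.3], [0.2, -1.3], [-1.8, -5.3], [0.6, 6.4], [0.4, 0.4], [0.5, -2.2]]
jar [0.6374 0.0409 0.18  ] side zoom [187. 149.] top zoom [400. 129.]
sel [ 0.5697 -0.1374  0.179 ] side zoom [258.  69.] top zoom [552. 187.]
pinhi [0.4834 0.1614 0.172 ] side zoom [312. 219.] top zoom [294. 259.]
pinlo [0.4834 0.1614 0.108 ] side zoom [314. 263.] top zoom [299. 267.]
selside [ 0.5697 -0.1374  0.179 ] side zoom [258.  69.] top zoom [552. 187.]
```

```bash
cat >> h.py <<'E'
from scipy.spatial.transform import Rotation as Ro
def plan(*pts,q=None):
    s=robot.read_state(); p=np.array(s['eef_pos']); q=np.array(s['eef_rot'] if q is None else q)
    R=Ro.from_quat(q[[1,2,3,0]]).as_matrix(); print('tcp',p.round(4),'x',R[:,0].round(3),'y',R[:,1].round(3),'z',R[:,2].round(3),'gap',round(s['finger_gap'],3))
    for t in pts:
        d=R.T@(np.array(t)-p)*1000; n=int(np.ceil(np.linalg.norm(d)/60)); print(t,'delta',d.round(1),'rows',n,'each',(d/max(n,1)).round(1)); p=np.array(t)
E
python3 -m crank '[[0,0,0,-42,-26,0,0.65],[0,0,0,-42,-26,0,0.65],[0,0,0,-42,-26,20,0.65],[0,0,0,-42,-26,40,0.65],[0,0,0,-42,-26,40,0.65]]' 40
python3 -m crank '[[0,0,0,0,0,0,0.65],[0,0,0,0,0,0,0.65]]'
python3 -c "
from h import *
plan((.363,.398,.08),(.363,.398,.024))"
```

```text
time_s: 0.82
eef_pos: [0.3623, 0.3978, 0.143]
eef_rot: [0.0, 0.168, 0.986, 0.001]
contact_force: [1.0, -0.5, -0.2]
finger_gap: 0.654
gripper_force: 0.0
time_s: 1.08
eef_pos: [0.3609, 0.3995, 0.1437]
eef_rot: [-0.0, 0.168, 0.986, 0.0]
contact_force: [-0.5, 0.4, 1.7]
finger_gap: 0.645
gripper_force: 0.0
tcp [0.3609 0.3995 0.1437] x [-0.944  0.331  0.001] y [0.331 0.944 0.001] z [-0.     0.001 -1.   ] gap 0.645
(0.363, 0.398, 0.08) delta [-2.5 -0.8 63.7] rows 2 each [-1.2 -0.4 31.8]
(0.363, 0.398, 0.024) delta [-0. -0. 56.] rows 1 each [-0. -0. 56.]
```

```bash

python3 -m crank '[[0,0,0,-1.5,-1,40,0.65],[0,0,0,-1,0,40,0.65],[0,0,0,0,0,25,0.65],[0,0,0,0,0,15,0.65],[0,0,0,0,0,0,0.65]]' 40
python3 -m crank '[[0,0,0,0,0,0,0.45],[0,0,0,0,0,0,0.4],[0,0,0,0,0,0,0.4]]' 40
python3 -m crank '[[0,0,0,0,0,-15,0.4],[0,0,0,0,0,-40,0.4],[0,0,0,0,0,-50,0.4],[0,0,0,0,0,-60,0.4],[0,0,0,0,0,-60,0.4]]'
python3 -c "
from h import *
plan((.62,.05,.25))"
```

```text
time_s: 1.7
eef_pos: [0.3624, 0.398, 0.0235]
eef_rot: [-0.0, 0.167, 0.986, 0.0]
contact_force: [0.4, -0.0, 0.1]
finger_gap: 0.649
gripper_force: 0.0
time_s: 2.08
eef_pos: [0.3635, 0.3981, 0.0247]
eef_rot: [0.0, 0.168, 0.986, 0.001]
contact_force: [-1.6, 1.1, 6.2]
finger_gap: 0.488
gripper_force: 40.6
time_s: 2.7
eef_pos: [0.3629, 0.3957, 0.2511]
eef_rot: [-0.0, 0.168, 0.986, -0.001]
contact_force: [0.6, 1.0, -0.7]
finger_gap: 0.493
gripper_force: 41.0
tcp [0.3629 0.3957 0.2511] x [-0.943  0.332 -0.   ] y [ 0.332  0.943 -0.001] z [-0.    -0.001 -1.   ] gap 0.493
(0.62, 0.05, 0.25) delta [-357.2 -240.8    1.4] rows 8 each [-44.7 -30.1   0.2]
```

```bash

python3 -m crank '[[0,0,0,-30,-17,0,0.4],[0,0,0,-50,-29,0,0.4],[0,0,0,-50,-29,0,0.4],[0,0,0,-50,-29,0,0.4],[0,0,0,-50,-29,0,0.4]]' >/dev/null
python3 -m crank '[[0,0,0,-50,-29,0,0.4],[0,0,0,-50,-29,0,0.4],[0,0,0,-50,-29,0,0.4],[0,0,0,-42,-24,0,0.4],[0,0,0,0,0,0,0.4]]'
python3 -c "
from h import *
plan((.68,.026,.15),(.68,.026,.1255))
cap('side','s2.png')
c=cap('top'); cv2.imwrite('pics/t2.png',cv2.resize(c['img'][100:250,200:380,::-1],None,fx=3,fy=3))"
```

```text
time_s: 3.95
eef_pos: [0.6817, 0.0198, 0.2483]
eef_rot: [0.0, 0.172, 0.985, -0.002]
contact_force: [-0.6, 0.0, -1.7]
finger_gap: 0.491
gripper_force: 41.1
tcp [0.6817 0.0198 0.2483] x [-0.941  0.34  -0.002] y [ 0.34   0.941 -0.004] z [ 0.    -0.005 -1.   ] gap 0.491
(0.68, 0.026, 0.15) delta [ 3.9  5.7 98.3] rows 2 each [ 1.9  2.9 49.1]
(0.68, 0.026, 0.1255) delta [ 0.   0.1 24.5] rows 1 each [ 0.   0.1 24.5]
```

View pics/s2.png

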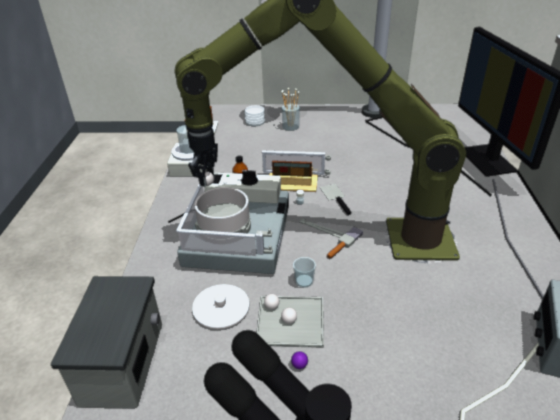

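Side view: the gripper holds the first ball over the jar at (208,178). The other two balls are still in the tray, at (271,301) and (289,315). Lowering it now.

```bash

python3 -m crank '[[0,0,0,4,6,20,0.4],[0,0,0,0,0,30,0.4],[0,0,0,0,0,30,0.4],[0,0,0,0,0,20,0.4],[0,0,0,0,0,12,0.4]]'
python3 -m crank '[[0,0,0,0,0,5,0.4],[0,0,0,0,0,4,0.4],[0,0,0,0,0,0,0.4]]'
python3 -c "
from h import *
plan((.68,.026,.1255))"
```

```text
time_s: 4.68
eef_pos: [0.676, 0.0352, 0.1359]
eef_rot: [-0.002, 0.167, 0.986, -0.001]
contact_force: [-7.7, -2.4, 4.4]
finger_gap: 0.49
gripper_force: 42.1
time_s: 5.05
eef_pos: [0.6748, 0.0329, 0.127]
eef_rot: [-0.004, 0.167, 0.986, -0.002]
contact_force: [-6.8, -3.3, -2.6]
finger_gap: 0.489
gripper_force: 42.9
tcp [0.6748 0.0329 0.127 ] x [-0.944  0.33   0.006] y [ 0.33   0.944 -0.005] z [-0.008 -0.003 -1.   ] gap 0.489
(0.68, 0.026, 0.1255) delta [-7.2 -4.8  1.4] rows 1 each [-7.2 -4.8  1.4]
```

```bash

python3 -m crank '[[0,0,0,3,0,0,0.4],[0,0,0,2,0,0,0.4],[0,0,0,0,0,0,0.4]]'
python3 -c "
from h import *
plan((.68,.026,.1255))
c=cap('top'); b=cv2.resize(c['img'][120:220,240:350,::-1],None,fx=4,fy=4)
c=cap('side'); a=cv2.resize(c['img'][130:260,160:270,::-1],None,fx=3.08,fy=3.08)[:400]
cv2.imwrite('pics/t2.png',np.hstack([b,a]))"
```

```text
time_s: 5.42
eef_pos: [0.6737, 0.0364, 0.1282]
eef_rot: [-0.0, 0.168, 0.986, 0.0]
contact_force: [-2.7, -0.5, 0.3]
finger_gap: 0.49
gripper_force: 42.7
tcp [0.6737 0.0364 0.1282] x [-0.944  0.33   0.   ] y [0.33  0.944 0.001] z [ 0.     0.001 -1.   ] gap 0.49
(0.68, 0.026, 0.1255) delta [-9.4 -7.8  2.7] rows 1 each [-9.4 -7.8  2.7]
```

View pics/t2.png

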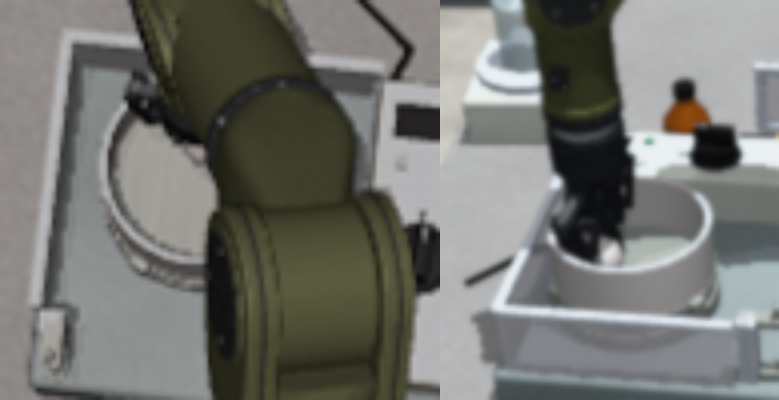

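The linkage touched the rim at the back left (crop 140,95). I'll recentre along the closing line, then set the ball down and release it.

```bash

python3 -m crank '[[0,0,0,1,-4,0,0.4],[0,0,0,1,-4,0,0.4],[0,0,0,0,0,1,0.4],[0,0,0,0,0,1,0.4],[0,0,0,0,0,0,0.4]]'
python3 -m crank '[[0,0,0,0,0,0,0.54],[0,0,0,0,0,0,0.58],[0,0,0,0,0,0,0.58]]'
python3 -c "
from h import *
plan((.6374,.0409,.127))"
```

```text
time_s: 6.15
eef_pos: [0.6698, 0.0284, 0.126]
eef_rot: [0.0, 0.168, 0.986, -0.0]
contact_force: [-1.0, -0.9, 1.3]
finger_gap: 0.488
gripper_force: 43.0
time_s: 6.52
eef_pos: [0.6695, 0.029, 0.1256]
eef_rot: [0.0, 0.168, 0.986, 0.0]
contact_force: [0.0, -0.0, 0.1]
finger_gap: 0.583
gripper_force: 0.0
tcp [0.6695 0.029  0.1256] x [-0.944  0.331  0.   ] y [0.331 0.944 0.   ] z [ 0.  0. -1.] gap 0.583
(0.6374, 0.0409, 0.127) delta [34.2  0.7 -1.4] rows 1 each [34.2  0.7 -1.4]
```

```bash

python3 -m crank '[[0,0,0,0,0,-15,0.58],[0,0,0,0,0,-35,0.58],[0,0,0,0,0,-50,0.6],[0,0,0,20,14,-30,0.65],[0,0,0,43,29,0,0.65]]' >/dev/null
python3 -m crank '[[0,0,0,46,31,0,0.65],[0,0,0,46,31,0,0.65],[0,0,0,46,31,0,0.65],[0,0,0,46,31,0,0.65],[0,0,0,46,31,30,0.65]]'
python3 -m crank '[[0,0,0,46,31,30,0.65],[0,0,0,0,0,50,0.65],[0,0,0,0,0,0,0.65]]'
python3 - <<'E'
from h import *
t=cap('top');s=cap('side')
im=t['img'].astype(int)
# bright ball blobs in tray region (side view unobstructed?)
for c,box in((t,(170,200,235,265)),(s,(255,285,330,350))):
    x0,y0,x1,y1=box; g=c['img'][y0:y1,x0:x1]; m=(g.min(2)>195).astype(np.uint8)
    n,l,st,ce=cv2.connectedComponentsWithStats(m)
    for i in range(1,n):
        if st[i,4]>15: print(st[i,4],ce[i]+[x0,y0],onz(c,*(ce[i]+[x0,y0]),.026).round(3))
plan((.4255,.3565,.024))
c=t;cv2.imwrite('pics/t3.png',np.hstack([cv2.resize(t['img'][120:220,240:350,::-1],(440,400)),cv2.resize(s['img'][270:360,240:340,::-1],(356,400)) if 0 else cv2.resize(s['img'][270:360,250:340,::-1],(360,400))]))
E
```

```text
time_s: 7.78
eef_pos: [0.4596, 0.3152, 0.2287]
eef_rot: [0.003, 0.168, 0.986, 0.003]
contact_force: [0.2, 0.6, -0.2]
finger_gap: 0.65
gripper_force: 0.0
time_s: 8.15
eef_pos: [0.4242, 0.355, 0.1444]
eef_rot: [-0.002, 0.167, 0.986, -0.003]
contact_force: [0.3, -0.3, -0.2]
finger_gap: 0.649
gripper_force: 0.0
117 [289.54700855 313.23076923] [0.423 0.348 0.026]
356 [282.53932584 333.31179775] [0.44  0.418 0.026]
tcp [0.4273 0.356  0.1475] x [-0.943  0.333 -0.001] y [0.333 0.943 0.001] z [ 0.002  0.    -1.   ] gap 0.649
(0.4255, 0.3565, 0.024) delta [  2.   -0.3 123.5] rows 3 each [ 0.7 -0.1 41.2]
```

View pics/t3.png

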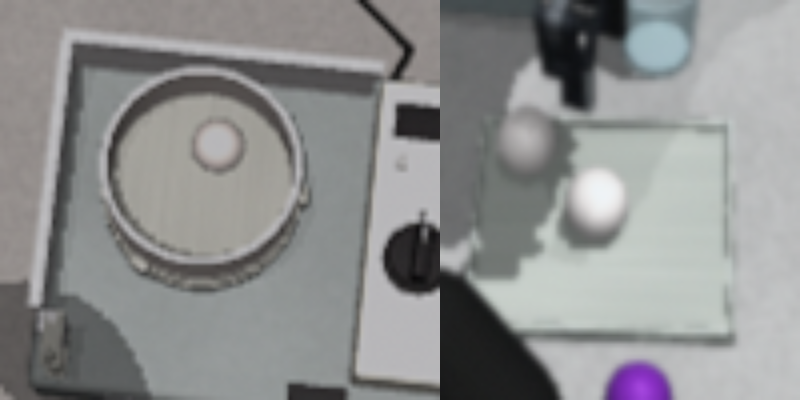

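The ball in the jar stayed at about (.67,.029) (crop 218,146). The second ball is unchanged at side (289.5,315.7). Picking it up.

```bash

python3 -m crank '[[0,0,0,1,0,40,0.65],[0,0,0,1,0,40,0.65],[0,0,0,0,0,28,0.65],[0,0,0,0,0,15,0.65],[0,0,0,0,0,0,0.65]]' 40
python3 -m crank '[[0,0,0,0,0,0,0.45],[0,0,0,0,0,0,0.4],[0,0,0,0,0,0,0.4]]' 40
python3 -m crank '[[0,0,0,0,0,-15,0.4],[0,0,0,0,0,-40,0.4],[0,0,0,0,0,-50,0.4],[0,0,0,0,0,-60,0.4],[0,0,0,0,0,-60,0.4]]'
python3 -c "
from h import *
plan((.6374,.0409,.25))"
```

```text
time_s: 8.88
eef_pos: [0.4252, 0.357, 0.024]
eef_rot: [0.001, 0.169, 0.986, 0.0]
contact_force: [-0.6, -0.1, 0.1]
finger_gap: 0.643
gripper_force: 0.0
time_s: 9.25
eef_pos: [0.4253, 0.3575, 0.0248]
eef_rot: [0.001, 0.168, 0.986, 0.001]
contact_force: [-0.1, -0.7, 7.6]
finger_gap: 0.49
gripper_force: 40.2
time_s: 9.88
eef_pos: [0.4236, 0.3564, 0.251]
eef_rot: [0.0, 0.168, 0.986, 0.0]
contact_force: [1.1, -0.3, -2.0]
finger_gap: 0.489
gripper_force: 41.1
tcp [0.4236 0.3564 0.251 ] x [-0.944  0.331 -0.   ] y [0.331 0.944 0.   ] z [ 0.  0. -1.] gap 0.489
(0.6374, 0.0409, 0.25) delta [-306.2 -227.     0.9] rows 7 each [-43.7 -32.4   0.1]
```

```bash

python3 -m crank '[[0,0,0.1745,0,0,0,0.4],[0,0,0.1745,0,0,0,0.4],[0,0,0.1745,0,0,0,0.4],[0,0,0.1745,0,0,0,0.4],[0,0,0.1745,0,0,0,0.4]]'>/dev/null
python3 -m crank '[[0,0,0.1745,0,0,0,0.4],[0,0,0,0,0,0,0.4],[0,0,0,0,0,0,0.4]]'
python3 -c "
from h import *
plan((.6313,.0733,.25)); print(robot.read_state()['joint_positions'])"
```

```text
time_s: 10.88
eef_pos: [0.4239, 0.3569, 0.2485]
eef_rot: [-0.0, 0.637, 0.771, 0.0]
contact_force: [-0.3, 0.3, -2.4]
finger_gap: 0.49
gripper_force: 41.2
tcp [0.4239 0.3569 0.2485] x [-0.188  0.982  0.   ] y [ 0.982  0.188 -0.   ] z [-0.  0. -1.] gap 0.49
(0.6313, 0.0733, 0.25) delta [-317.5  150.4   -1.6] rows 6 each [-52.9  25.1  -0.3]
[-0.80608503  0.58447098  0.03815826  1.78260484 -0.0306041   0.77496216
 -0.56325265]
```

```bash

python3 -m crank '[[0,0,0,-30,14,0,0.4],[0,0,0,-48,23,0,0.4],[0,0,0,-50,24,0,0.4],[0,0,0,-50,24,0,0.4],[0,0,0,-50,24,0,0.4]]' >/dev/null
python3 -m crank '[[0,0,0,-50,23,0,0.4],[0,0,0,-30,14,0,0.4],[0,0,0,-10,5,0,0.4],[0,0,0,0,0,0,0.4],[0,0,0,0,0,0,0.4]]'
python3 -c "
from h import *
plan((.6313,.0733,.15))"
```

```text
time_s: 12.12
eef_pos: [0.6303, 0.0749, 0.2481]
eef_rot: [-0.001, 0.637, 0.771, 0.0]
contact_force: [0.1, 1.2, -2.4]
finger_gap: 0.496
gripper_force: 41.1
tcp [0.6303 0.0749 0.2481] x [-0.188  0.982  0.002] y [ 0.982  0.188 -0.001] z [-0.001  0.002 -1.   ] gap 0.496
(0.6313, 0.0733, 0.15) delta [-2.   0.7 98.1] rows 2 each [-1.   0.4 49. ]
```

```bash

python3 -m crank '[[0,0,0,-2,1,20,0.4],[0,0,0,0,0,30,0.4],[0,0,0,0,0,30,0.4],[0,0,0,0,0,20,0.4],[0,0,0,0,0,12,0.4]]'
python3 -m crank '[[0,0,0,0,0,5,0.4],[0,0,0,0,0,2,0.4],[0,0,0,0,0,0,0.4],[0,0,0,0,0,0,0.4]]'
python3 -c "
from h import *
plan((.6313,.0733,.126))"
```

```text
time_s: 12.75
eef_pos: [0.6316, 0.0726, 0.1352]
eef_rot: [-0.001, 0.637, 0.771, -0.0]
contact_force: [0.1, 0.1, -2.0]
finger_gap: 0.491
gripper_force: 41.1
time_s: 13.25
eef_pos: [0.6331, 0.0706, 0.1298]
eef_rot: [0.0, 0.638, 0.77, 0.0]
contact_force: [-0.4, -0.1, -2.0]
finger_gap: 0.487
gripper_force: 41.1
tcp [0.6331 0.0706 0.1298] x [-0.185  0.983  0.   ] y [0.983 0.185 0.001] z [ 0.001  0.    -1.   ] gap 0.487
(0.6313, 0.0733, 0.126) delta [ 3.  -1.3  3.8] rows 1 each [ 3.  -1.3  3.8]
```

```bash

python3 -m crank '[[0,0,0,0,0,2,0.4],[0,0,0,0,0,1.5,0.4],[0,0,0,0,0,0,0.4]]'
python3 -m crank '[[0,0,0,0,0,0,0.54],[0,0,0,0,0,0,0.58],[0,0,0,0,0,0,0.58],[0,0,0,0,0,-10,0.58],[0,0,0,0,0,-30,0.58]]'
python3 -m crank '[[0,0,0,0,0,-40,0.6],[0,0,0,0,0,-40,0.65],[0,0,-0.1745,0,0,0,0.65],[0,0,-0.1745,0,0,0,0.65],[0,0,-0.1745,0,0,0,0.65]]' >/dev/null
python3 -m crank '[[0,0,-0.1745,0,0,0,0.65],[0,0,-0.1745,0,0,0,0.65],[0,0,-0.1745,0,0,0,0.65],[0,0,-0.1745,0,0,0,0.65],[0,0,-0.1745,0,0,0,0.65]]' >/dev/null
python3 -m crank '[[0,0,-0.1745,0,0,0,0.65],[0,0,-0.1745,0,0,0,0.65],[0,0,-0.1745,0,0,0,0.65],[0,0,-0.1745,0,0,0,0.65],[0,0,0,0,0,0,0.65]]'
python3 -c "
from h import *
plan((.476,.307,.24),(.476,.307,.024)); print(robot.read_state()['joint_positions'])"
```

```text
time_s: 13.62
eef_pos: [0.6328, 0.0705, 0.1261]
eef_rot: [0.0, 0.638, 0.77, 0.0]
contact_force: [-1.4, 0.5, 2.3]
finger_gap: 0.486
gripper_force: 41.5
time_s: 14.25
eef_pos: [0.6316, 0.0705, 0.1652]
eef_rot: [-0.001, 0.638, 0.77, -0.001]
contact_force: [-0.3, -0.0, 1.3]
finger_gap: 0.579
gripper_force: 0.0
time_s: 16.12
eef_pos: [0.6329, 0.0702, 0.2461]
eef_rot: [0.0, -0.346, 0.938, -0.0]
contact_force: [0.2, -0.5, 0.2]
finger_gap: 0.651
gripper_force: 0.0
tcp [0.6329 0.0702 0.2461] x [-0.76  -0.649 -0.   ] y [-0.649  0.76  -0.   ] z [ 0.  0. -1.] gap 0.651
(0.476, 0.307, 0.24) delta [-34.5 282.    6.1] rows 5 each [-6.9 56.4  1.2]
(0.476, 0.307, 0.024) delta [1.00e-01 1.00e-01 2.16e+02] rows 4 each [ 0.  0. 54.]
[ 0.12744819  0.75062184 -0.58970541  1.51115419  0.46121455  1.02081124
  1.69607452]
```

```bash

python3 -m crank '[[0,0,0,-5,40,0,0.65],[0,0,0,-7,57,0,0.65],[0,0,0,-7,57,0,0.65],[0,0,0,-7,57,0,0.65],[0,0,0,-7,57,20,0.65]]' >/dev/null
python3 -m crank '[[0,0,0,-1.5,14,20,0.65],[0,0,0,0,0,50,0.65],[0,0,0,0,0,20,0.65],[0,0,0,0,0,0,0.65],[0,0,0,0,0,0,0.65]]'
python3 - <<'E'
from h import *
plan((.476,.307,.08),(.476,.307,.024))
t=cap('top');s=cap('side')
cv2.imwrite('pics/t4.png',np.hstack([cv2.resize(t['img'][120:220,240:350,::-1],(440,400)),cv2.resize(s['img'][270:360,250:340,::-1],(360,400))]))
E
```

```text
time_s: 17.38
eef_pos: [0.476, 0.3077, 0.1368]
eef_rot: [0.001, -0.346, 0.938, 0.0]
contact_force: [0.6, -0.6, 0.3]
finger_gap: 0.65
gripper_force: 0.0
tcp [0.476  0.3077 0.1368] x [-0.76  -0.65  -0.002] y [-0.65  0.76 -0.  ] z [ 0.002  0.001 -1.   ] gap 0.65
(0.476, 0.307, 0.08) delta [ 0.5 -0.5 56.8] rows 1 each [ 0.5 -0.5 56.8]
(0.476, 0.307, 0.024) delta [ 0.1  0.  56. ] rows 1 each [ 0.1  0.  56. ]
```

View pics/t4.png

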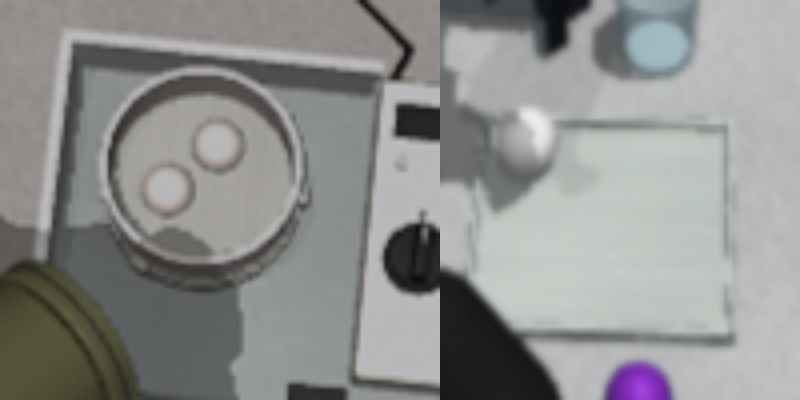

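Both balls in the jar lie where I set them (crop 218,146 and 167,188). The third is still at side (271,302). Picking it up.

```bash

python3 -m crank '[[0,0,0,0.5,-0.5,40,0.65],[0,0,0,0,0,40,0.65],[0,0,0,0,0,25,0.65],[0,0,0,0,0,8,0.65],[0,0,0,0,0,0,0.65]]' 40
python3 -m crank '[[0,0,0,0,0,0,0.45],[0,0,0,0,0,0,0.4],[0,0,0,0,0,0,0.4]]' 40
python3 -m crank '[[0,0,0,0,0,-15,0.4],[0,0,0,0,0,-40,0.4],[0,0,0,0,0,-50,0.4],[0,0,0,0,0,-60,0.4],[0,0,0,0,0,-60,0.4]]'
python3 -c "
from h import *
plan((.6124,.0194,.25))"
```

```text
time_s: 18.1
eef_pos: [0.4756, 0.3067, 0.0233]
eef_rot: [0.0, -0.347, 0.938, 0.0]
contact_force: [0.2, -0.1, -0.5]
finger_gap: 0.65
gripper_force: 0.0
time_s: 18.48
eef_pos: [0.4759, 0.3073, 0.0241]
eef_rot: [0.001, -0.347, 0.938, 0.001]
contact_force: [-1.4, 0.3, 8.1]
finger_gap: 0.489
gripper_force: 40.3
time_s: 19.1
eef_pos: [0.4748, 0.3055, 0.2502]
eef_rot: [-0.0, -0.347, 0.938, -0.0]
contact_force: [0.5, -0.1, -1.2]
finger_gap: 0.493
gripper_force: 41.0
tcp [0.4748 0.3055 0.2502] x [-0.759 -0.651  0.   ] y [-0.651  0.759 -0.   ] z [-0. -0. -1.] gap 0.493
(0.6124, 0.0194, 0.25) delta [ 8.190e+01 -3.067e+02  3.000e-01] rows 6 each [ 13.6 -51.1   0.1]
```

```bash

python3 -m crank '[[0,0,0,7,-26,0,0.4],[0,0,0,13,-48,0,0.4],[0,0,0,14,-52,0,0.4],[0,0,0,14,-52,0,0.4],[0,0,0,14,-52,0,0.4]]' >/dev/null
python3 -m crank '[[0,0,0,12,-46,0,0.4],[0,0,0,7,-27,0,0.4],[0,0,0,1,-4,0,0.4],[0,0,0,0,0,0,0.4],[0,0,0,0,0,0,0.4]]'
python3 -c "
from h import *
plan((.6124,.0194,.15))"
```

```text
time_s: 20.35
eef_pos: [0.6121, 0.0221, 0.2481]
eef_rot: [0.0, -0.349, 0.937, 0.001]
contact_force: [-0.4, -0.3, -1.0]
finger_gap: 0.486
gripper_force: 41.1
tcp [0.6121 0.0221 0.2481] x [-0.757 -0.654 -0.001] y [-0.654  0.757  0.001] z [-0.     0.001 -1.   ] gap 0.486
(0.6124, 0.0194, 0.15) delta [ 1.6 -2.3 98.1] rows 2 each [ 0.8 -1.2 49. ]
```

```bash

python3 -m crank '[[0,0,0,1.5,-2,20,0.4],[0,0,0,0,0,30,0.4],[0,0,0,0,0,30,0.4],[0,0,0,0,0,20,0.4],[0,0,0,0,0,12,0.4]]'
python3 -m crank '[[0,0,0,0,0,6,0.4],[0,0,0,0,0,3,0.4],[0,0,0,0,0,1,0.4],[0,0,0,0,0,0,0.4]]'
python3 -c "
from h import *
plan((.6124,.0194,.126))"
```

```text
time_s: 20.98
eef_pos: [0.6123, 0.0189, 0.1348]
eef_rot: [-0.001, -0.348, 0.937, 0.0]
contact_force: [0.8, 0.6, -0.9]
finger_gap: 0.493
gripper_force: 41.1
time_s: 21.48
eef_pos: [0.6136, 0.0176, 0.1262]
eef_rot: [0.001, -0.347, 0.938, -0.0]
contact_force: [1.5, 0.2, -0.8]
finger_gap: 0.49
gripper_force: 41.1
tcp [0.6136 0.0176 0.1262] x [-0.759 -0.651 -0.001] y [-0.651  0.759 -0.001] z [ 0.001  0.    -1.   ] gap 0.49
(0.6124, 0.0194, 0.126) delta [-0.3  2.1  0.2] rows 1 each [-0.3  2.1  0.2]
```

```bash

python3 -m crank '[[0,0,0,0,0,1,0.4],[0,0,0,0,0,0,0.54],[0,0,0,0,0,0,0.58],[0,0,0,0,0,0,0.58],[0,0,0,0,0,-10,0.58]]'
python3 -m crank '[[0,0,0,0,0,-30,0.58],[0,0,0,0,0,-40,0.58],[0,0,0,0,0,-40,0.58],[0,0,0,-20,22,0,0.6],[0,0,0,-34,38,0,0.6]]' >/dev/null
python3 -m crank '[[0,0,0,-34,38,0,0.6],[0,0,0,-34,38,0,0.6],[0,0,0,-34,38,0,0.6],[0,0,0,-34,38,0,0.6],[0,0,0,-6,7,0,0.6]]' >/dev/null
python3 -m crank '[[0,0,0,0,0,50,0.6],[0,0,0,0,0,30,0.6],[0,0,0,0,0,0,0.6]]'
python3 - <<'E'
from h import *
plan((.6197,.3125,.1),(.6197,.3125,.032))
t=cap('top');s=cap('side')
cv2.imwrite('pics/t5.png',np.hstack([cv2.resize(t['img'][120:220,240:350,::-1],(440,400)),cv2.resize(s['img'][260:350,180:270,::-1],(360,400))]))
E
```

```text
time_s: 22.1
eef_pos: [0.6137, 0.0178, 0.1348]
eef_rot: [0.001, -0.347, 0.938, 0.0]
contact_force: [1.7, 0.5, -1.0]
finger_gap: 0.581
gripper_force: 0.0
time_s: 23.72
eef_pos: [0.6176, 0.3084, 0.162]
eef_rot: [-0.003, -0.347, 0.938, -0.001]
contact_force: [-1.1, -0.1, -0.4]
finger_gap: 0.598
gripper_force: 0.0
tcp [0.6176 0.3084 0.162 ] x [-0.759 -0.651  0.007] y [-0.651  0.759 -0.   ] z [-0.005 -0.005 -1.   ] gap 0.598
(0.6197, 0.3125, 0.1) delta [-4.7  1.8 61.9] rows 2 each [-2.4  0.9 31. ]
(0.6197, 0.3125, 0.032) delta [-0.5  0.  68. ] rows 2 each [-0.3  0.  34. ]
```

View pics/t5.png

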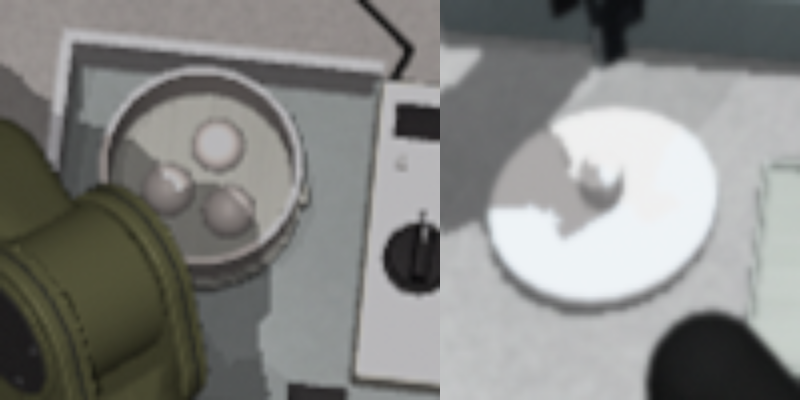

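All three balls are in the jar (crop 218,146; 168,188; 231,209). The lid hasn't moved; its flange centre is at side (220.5,306). Gripping the knob.

```bash

python3 -m crank '[[0,0,0,-4.5,1.5,35,0.65],[0,0,0,0,0,40,0.65],[0,0,0,0,0,35,0.65],[0,0,0,0,0,17,0.65],[0,0,0,0,0,0,0.65]]' 60
python3 -m crank '[[0,0,0,0,0,0,0.65]]'
python3 -m crank '[[0,0,0,0,0,0,0.4],[0,0,0,0,0,0,0.25],[0,0,0,0,0,0,0.25],[0,0,0,0,0,0,0.25]]' 60
python3 -m crank '[[0,0,0,0,0,-10,0.25],[0,0,0,0,0,-30,0.25],[0,0,0,0,0,-50,0.25],[0,0,0,0,0,-60,0.25],[0,0,0,0,0,-60,0.25]]'
python3 -m crank '[[0,0,0,0,0,-20,0.25],[0,0,0,0,0,0,0.25]]'
python3 -c "
from h import *
plan((.6374,.0409,.265))"
```

```text
time_s: 24.45
eef_pos: [0.6219, 0.3154, 0.038]
eef_rot: [0.0, -0.347, 0.938, 0.0]
contact_force: [-0.0, 0.3, -0.1]
finger_gap: 0.649
gripper_force: 0.0
time_s: 24.58
eef_pos: [0.6229, 0.3163, 0.0398]
eef_rot: [0.002, -0.347, 0.938, 0.001]
contact_force: [0.3, -0.3, -0.2]
finger_gap: 0.652
gripper_force: 0.0
time_s: 25.08
eef_pos: [0.623, 0.3155, 0.0397]
eef_rot: [0.002, -0.347, 0.938, -0.0]
contact_force: [0.4, -1.1, 5.9]
finger_gap: 0.356
gripper_force: 58.8
time_s: 25.7
eef_pos: [0.6208, 0.3148, 0.2491]
eef_rot: [-0.001, -0.347, 0.938, -0.0]
contact_force: [0.6, -0.3, -5.3]
finger_gap: 0.351
gripper_force: 60.0
time_s: 25.95
eef_pos: [0.6218, 0.3159, 0.2695]
eef_rot: [0.001, -0.347, 0.938, 0.0]
contact_force: [0.2, 0.1, -5.1]
finger_gap: 0.35
gripper_force: 60.3
tcp [0.6218 0.3159 0.2695] x [-0.759 -0.651 -0.003] y [-0.651  0.759 -0.   ] z [ 0.002  0.002 -1.   ] gap 0.35
(0.6374, 0.0409, 0.265) delta [ 167.3 -218.8    4.1] rows 5 each [ 33.5 -43.8   0.8]
```

```bash

python3 -m crank '[[0,0,0,17,-22,0,0.25],[0,0,0,30,-40,0,0.25],[0,0,0,36,-47,0,0.25],[0,0,0,36,-47,0,0.25],[0,0,0,30,-40,0,0.25]]' >/dev/null
python3 -m crank '[[0,0,0,14,-18,0,0.25],[0,0,0,4,-5,0,0.25],[0,0,0,0,0,0,0.25],[0,0,0,0,0,0,0.25]]'
python3 - <<'E'
from h import *
plan((.6374,.0409,.23))
t=cap('top');s=cap('side')
print('side px per tcp',proj(s,robot.read_state()['eef_pos']))
cv2.imwrite('pics/t6.png',np.hstack([cv2.resize(t['img'][110:210,240:350,::-1],(440,400)),cv2.resize(s['img'][150:250,170:260,::-1],(360,400))]))
E
```

```text
time_s: 27.08
eef_pos: [0.6371, 0.0435, 0.2677]
eef_rot: [0.0, -0.349, 0.937, 0.001]
contact_force: [-0.4, 0.3, -5.6]
finger_gap: 0.352
gripper_force: 60.3
tcp [0.6371 0.0435 0.2677] x [-0.756 -0.654 -0.001] y [-0.654  0.756  0.002] z [-0.     0.002 -1.   ] gap 0.352
(0.6374, 0.0409, 0.23) delta [ 1.5 -2.2 37.7] rows 1 each [ 1.5 -2.2 37.7]
side px per tcp [218.84665719 178.4482509 ]
```

View pics/t6.png

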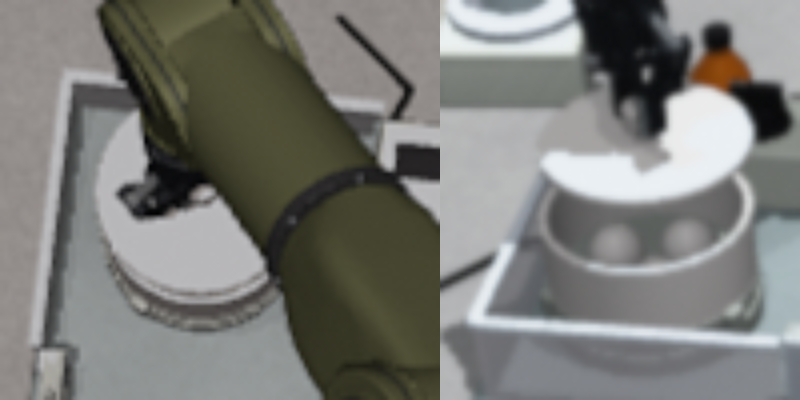

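```bash
cat > lid.py <<'E'
from h import *
from scipy.optimize import least_squares
# crop pixel picks on flange top edge (top view) and side view
t=cap('top');s=cap('side')
def edge(c,cen,z,angs,r0,r1,thr):
    g=c['img'].astype(float).min(2); out=[]
    for a in np.radians(angs):
        rr=np.arange(r0,r1,.25); v=[cv2.getRectSubPix(g.astype(np.float32),(1,1),(float(cen[0]+r*np.cos(a)),float(cen[1]+r*np.sin(a))))[0,0] for r in rr]
        d=np.diff(cv2.GaussianBlur(np.array(v,np.float32)[:,None],(1,5),1).ravel()); k=d.argmin()
        if d[k]<-thr: out.append(onz(c,cen[0]+rr[k]*np.cos(a),cen[1]+rr[k]*np.sin(a),z)[:2])
    return np.array(out)
def fit(P):
    r=least_squares(lambda q:np.hypot(*(P-q).T)-.081,P.mean(0),loss='soft_l1',f_scale=.002); return r.x,np.abs(r.fun).mean(),len(P)
p=np.array(robot.read_state()['eef_pos']); z=p[2]-.0397+.018
c0=np.r_[p[:2],z]
print(p, 'top',fit(edge(t,proj(t,c0),z,range(100,215,5),20,38,3)),'side',fit(edge(s,proj(s,c0),z,list(range(-40,190,5)),12,34,3)))
E
python3 lid.py
```

```text
[0.63744381 0.04171053 0.26774134] top (array([0.63049342, 0.04595232]), np.float64(0.007855295729814303), 23) side (array([0.63306757, 0.03962044]), np.float64(0.0017994980315797758), 43)
```

```bash

python3 -m crank '[[0,0,0,-4,-1,10,0.25],[0,0,0,0,0,15,0.25],[0,0,0,0,0,12,0.25],[0,0,0,0,0,6,0.25],[0,0,0,0,0,0,0.25]]'
python3 -m crank '[[0,0,0,0,0,3,0.25],[0,0,0,0,0,3,0.25],[0,0,0,0,0,0,0.25]]'
python3 -c "
from h import *
plan((.641,.0435,.2117))"
```

```text
time_s: 27.9
eef_pos: [0.6409, 0.0421, 0.2239]
eef_rot: [-0.001, -0.347, 0.938, 0.0]
contact_force: [0.5, 0.2, -5.2]
finger_gap: 0.35
gripper_force: 60.3
time_s: 28.28
eef_pos: [0.6411, 0.0422, 0.2185]
eef_rot: [-0.0, -0.347, 0.938, 0.0]
contact_force: [0.2, -0.9, -4.5]
finger_gap: 0.351
gripper_force: 60.3
tcp [0.6411 0.0422 0.2185] x [-0.759 -0.651  0.   ] y [-0.651  0.759  0.   ] z [-0. -0. -1.] gap 0.351
(0.641, 0.0435, 0.2117) delta [-0.8  1.   6.8] rows 1 each [-0.8  1.   6.8]
```

```bash

python3 -m crank '[[0,0,0,-0.5,0.5,2,0.25],[0,0,0,0,0,1.5,0.25],[0,0,0,0,0,0,0.25]]'
python3 -m crank '[[0,0,0,0,0,1.5,0.25],[0,0,0,0,0,1.5,0.25],[0,0,0,0,0,0,0.25]]'
python3 -m crank '[[0,0,0,0,0,1,0.25],[0,0,0,0,0,0,0.25]]'
```

```text
time_s: 28.65
eef_pos: [0.6411, 0.0429, 0.215]
eef_rot: [-0.0, -0.347, 0.938, 0.0]
contact_force: [0.9, -0.3, -5.1]
finger_gap: 0.346
gripper_force: 60.3
time_s: 29.02
eef_pos: [0.6413, 0.043, 0.2121]
eef_rot: [0.0, -0.347, 0.938, 0.0]
contact_force: [-0.2, -1.2, -4.9]
finger_gap: 0.35
gripper_force: 60.3
time_s: 29.28
eef_pos: [0.6413, 0.043, 0.2119]
eef_rot: [0.0, -0.347, 0.938, -0.0]
contact_force: [-2.4, -0.3, 2.5]
finger_gap: 0.349
gripper_force: 60.9
```

```bash

python3 -m crank '[[0,0,0,0,0,0,0.45],[0,0,0,0,0,0,0.65],[0,0,0,0,0,0,0.65],[0,0,0,0,0,-10,0.65],[0,0,0,0,0,-30,0.65]]'
python3 -m crank '[[0,0,0,0,0,-40,0.65],[0,0,0,0,0,-40,0.65],[0,0,0,45,0,-10,0.65],[0,0,0,50,0,0,0.65],[0,0,0,50,0,0,0.65]]'
python3 - <<'E'
from h import *
t=cap('top');s=cap('side')
a=np.hstack([cv2.resize(t['img'][185:285,375:435,::-1],(300,500),interpolation=cv2.INTER_CUBIC),cv2.resize(s['img'][145:205,255:335,::-1],(480,360),interpolation=cv2.INTER_CUBIC)[:,:480] if 0 else np.vstack([cv2.resize(s['img'][143:203,255:335,::-1],(480,360),interpolation=cv2.INTER_CUBIC),cv2.resize(t['img'][120:220,240:360,::-1],(480,400))[:140]])])
b=np.hstack([cv2.resize(t['img'][125:225,240:355,::-1],(460,400))])
a=a[:500]; cv2.imwrite('pics/t7.png',a)
cv2.imwrite('pics/full_t7.png',t['img'][:,:,::-1]);cv2.imwrite('pics/full_s7.png',s['img'][:,:,::-1])
E
```

```text
time_s: 29.9
eef_pos: [0.6404, 0.0426, 0.2507]
eef_rot: [-0.002, -0.347, 0.938, 0.0]
contact_force: [0.7, -0.6, 0.2]
finger_gap: 0.65
gripper_force: 0.0
time_s: 30.52
eef_pos: [0.5303, -0.0522, 0.342]
eef_rot: [0.001, -0.347, 0.938, -0.0]
contact_force: [0.7, -1.5, -0.0]
finger_gap: 0.648
gripper_force: 0.0
```

View pics/t7.png

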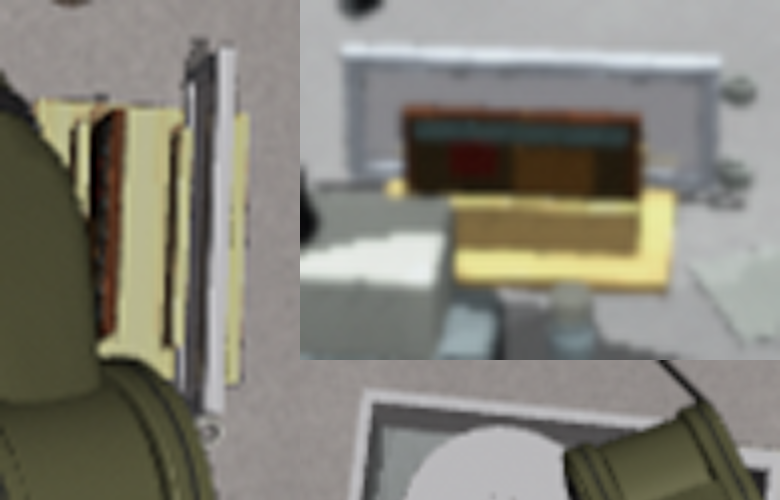

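```bash
python3 - <<'E'
from h import *
t=cap('top');s=cap('side')
a=onz(t,420.5-.4,194.4-.4,.107);b=onz(t,417.7-.4,267.4-.4,.107); k=onz(t,416.6,270.5,.094)
print('ends',a.round(4),b.round(4),'len',np.linalg.norm(a-b),'knuckle',k.round(4))
sa=onz(s,255+341/6-.4,143+50/6-.4,.107);sb=onz(s,255+720/6-.4,143+62/6-.4,.107); print('side',sa.round(4),sb.round(4),np.linalg.norm(sa-sb))
g=(a+b)/2; d=(b-a)/np.linalg.norm(b-a); print('mid',g,'ydir',d, np.degrees(np.arctan2(d[1],d[0])),'exp knuckle',g+d*.1335)
# rack edges yellow
for c in(t,):
    print('rack tops',[onz(c,375+u/5,185+v/5,.012).round(3) for u,v in((249,114),(240,383))])
plan((g[0],g[1],.2))
print(robot.read_state()['joint_positions'])
E
```

```text
ends [ 0.5489 -0.3924  0.107 ] [ 0.3068 -0.3771  0.107 ] len 0.24255724028660863 knuckle [ 0.2959 -0.3777  0.094 ]
side [ 0.3558 -0.3976  0.107 ] [ 0.1154 -0.3824  0.107 ] 0.24089103475110635
mid [ 0.42786401 -0.38476138  0.107     ] ydir [-0.99799167  0.06334536  0.        ] 176.36814628778018 exp knuckle [ 0.29463213 -0.37630477  0.107     ]
rack tops [array([ 0.518, -0.432,  0.012]), array([ 0.33 , -0.421,  0.012])]
tcp [ 0.5312 -0.0521  0.3421] x [-0.76  -0.65  -0.001] y [-0.65   0.76  -0.001] z [ 0.002 -0.    -1.   ] gap 0.654
(np.float64(0.42786401464476687), np.float64(-0.3847613772227706), 0.2) delta [ 295.  -185.4  142. ] rows 7 each [ 42.1 -26.5  20.3]
[ 0.43506873  0.51269363 -0.68412184  1.68666904  0.36174965  1.07063428
  1.9166841 ]
```

```bash

python3 -m crank '[[0,0,0,25,-16,0,0.5],[0,0,0,45,-28,0,0.5],[0,0,0,50,-32,0,0.5],[0,0,0,50,-32,20,0.5],[0,0,0,50,-32,25,0.5]]' >/dev/null
python3 -m crank '[[0,0,0,45,-28,25,0.5],[0,0,0,30,-17.5,25,0.5],[0,0,0.154,0,0,0,0.5],[0,0,0.154,0,0,0,0.5],[0,0,0.154,0,0,0,0.5]]' >/dev/null
python3 -m crank '[[0,0,0.154,0,0,0,0.5],[0,0,0.154,0,0,0,0.5],[0,0,0,0,0,0,0.5],[0,0,0,0,0,0,0.5]]'
python3 - <<'E'
from h import *
plan((.428,-.3848,.15),(.428,-.3848,.098))
print(robot.read_state()['joint_positions'])
t=cap('top');s=cap('side')
for u,v in((41,50),(420,62)): print('side',onz(s,255+u/6-.4,143+v/6-.4,.107).round(4))
a=onz(t,0,0,.18)
cv2.imwrite('pics/t8.png',np.hstack([cv2.resize(t['img'][125:225,240:340,::-1],(400,400),interpolation=cv2.INTER_CUBIC),cv2.resize(s['img'][130:230,245:345,::-1],(400,400),interpolation=cv2.INTER_CUBIC)]))
cv2.imwrite('pics/full_t8.png',t['img'][:,:,::-1]);cv2.imwrite('pics/full_s8.png',s['img'][:,:,::-1])
E
```

```text
time_s: 32.48
eef_pos: [0.4298, -0.3821, 0.247]
eef_rot: [0.0, 0.028, 1.0, 0.0]
contact_force: [0.1, 0.2, -0.5]
finger_gap: 0.497
gripper_force: 0.0
tcp [ 0.4298 -0.3821  0.247 ] x [-0.998  0.057 -0.001] y [0.057 0.998 0.   ] z [ 0.001  0.    -1.   ] gap 0.497
(0.428, -0.3848, 0.15) delta [ 1.7 -2.8 97. ] rows 2 each [ 0.9 -1.4 48.5]
(0.428, -0.3848, 0.098) delta [ 0. -0. 52.] rows 1 each [ 0. -0. 52.]
[ 0.88615622  0.63588066 -0.40591888  1.70846407  0.31346789  0.86132975
  1.85907648]
side [ 0.5491 -0.3977  0.107 ]
side [ 0.3057 -0.3824  0.107 ]
```

View pics/t8.png

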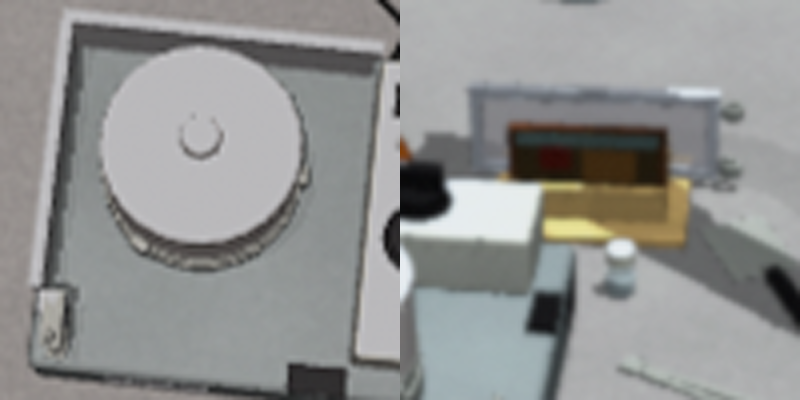

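Lid is seated and centred (crop 201,140). Next, one close crop of the hinge pins (both views) and the selector.

```bash
python3 - <<'E'
import cv2,numpy as np
t=cv2.imread('pics/full_t8.png');s=cv2.imread('pics/full_s8.png')
z=lambda im,x,y,w,o:cv2.resize(im[y:y+w,x:x+w],(o,o),interpolation=cv2.INTER_CUBIC)
a=np.hstack([z(t,238,190,30,400),z(s,252,222,30,400)])
b=np.hstack([z(t,330,170,25,200),z(s,235,162,25,200),z(t,330,145,40,200),z(s,200,160,60,200)])
cv2.imwrite('pics/h.png',np.vstack([a,b]))
E
```

```text
(no output)
```

View pics/h.png

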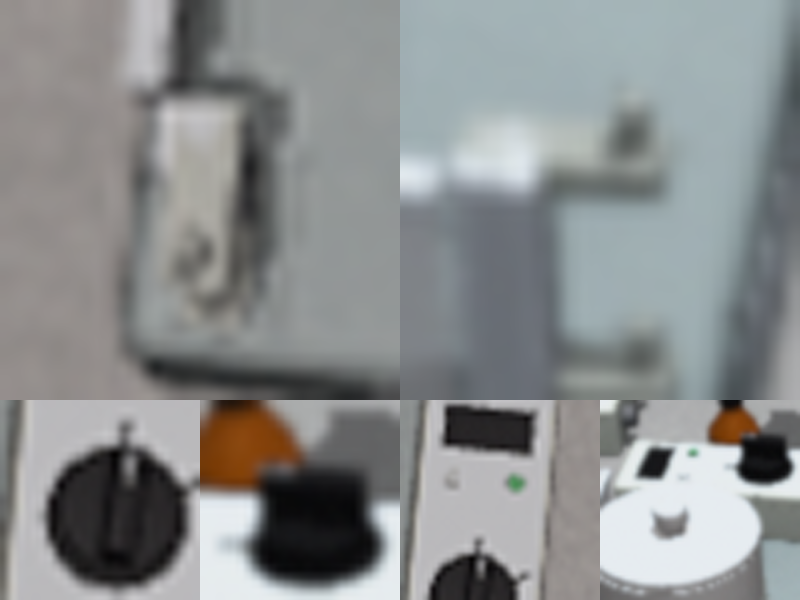

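```bash
python3 - <<'E'
from h import *
t=cap('top');s=cap('side')
print('top pin',onz(t,252.54,208.9,.166).round(4)); print('side tip',onz(s,269.0,228.9,.171).round(4),'foot',onz(s,268.6,232.9,.156).round(4),'lowtip',onz(s,269.7,246.0,.107).round(4))
def tri(a,b):
    A=[];B=[]
    for o,d in(a,b):
        P=np.eye(3)-np.outer(d,d);A.append(P);B.append(P@o)
    return np.linalg.lstsq(np.vstack(A),np.hstack(B),rcond=None)[0]
print('tri',tri(ray(t,252.54,208.9),ray(s,268.8,230.3)).round(4))
print('sel disc',onz(t,344.3,184.2,.157).round(4),'bar',onz(t,344.8,183.9,.179).round(4))
# selector side: bar top centre crop (314-200,470-400)
print('sel side bar top',onz(s,235+114/8-.44,162+72/8-.44,.179).round(4),'tri',tri(ray(t,344.8,183.9),ray(s,235+114/8-.44,162+72/8-.44)).round(4))
E
```

```text
top pin [0.4842 0.1592 0.166 ]
side tip [0.4852 0.1594 0.171 ] foot [0.487  0.1593 0.156 ] lowtip [0.4855 0.1608 0.107 ]
tri [0.4851 0.1593 0.1655]
sel disc [ 0.5693 -0.1355  0.157 ] bar [ 0.5657 -0.1348  0.179 ]
sel side bar top [ 0.5704 -0.1418  0.179 ] tri [ 0.5672 -0.1345  0.1831]
```

```bash

python3 -m crank '[[0,0,0,1.5,-3,40,0.5],[0,0,0,0,0,45,0.5],[0,0,0,0,0,35,0.5],[0,0,0,0,0,25,0.5],[0,0,0,0,0,0,0.5]]' 80
python3 -m crank '[[0,0,0,0,0,3,0.5],[0,0,0,0,0,0,0.5]]'
python3 -m crank '[[0,0,0,0,0,0,0.2],[0,0,0,0,0,0,0.05],[0,0,0,0,0,0,0.05],[0,0,0,0,0,0,0.05]]' 80
python3 -c "
from h import *
plan((.428,-.3848,.3))"
```

```text
time_s: 33.3
eef_pos: [0.4259, -0.3846, 0.1003]
eef_rot: [-0.002, 0.03, 1.0, 0.001]
contact_force: [0.2, 0.4, -0.0]
finger_gap: 0.506
gripper_force: 0.0
time_s: 33.55
eef_pos: [0.4276, -0.3859, 0.0999]
eef_rot: [0.001, 0.03, 1.0, -0.001]
contact_force: [-0.6, -0.4, 0.8]
finger_gap: 0.499
gripper_force: 0.0
time_s: 34.05
eef_pos: [0.4273, -0.3856, 0.0997]
eef_rot: [0.0, 0.03, 1.0, -0.0]
contact_force: [-1.4, 0.9, 6.0]
finger_gap: 0.119
gripper_force: 79.4
tcp [ 0.4273 -0.3856  0.0997] x [-0.998  0.061 -0.001] y [ 0.061  0.998 -0.001] z [ 0.001 -0.001 -1.   ] gap 0.119
(0.428, -0.3848, 0.3) delta [  -0.8    0.7 -200.3] rows 4 each [ -0.2   0.2 -50.1]
```

```bash

python3 -m crank '[[0,0,0,0,0,-15,0.05],[0,0,0,0,0,-40,0.05],[0,0,0,0,0,-50,0.05],[0,0,0,0,0,-55,0.05],[0,0,0,0,0,-40,0.05]]'
python3 -m crank '[[0,0,0.08,0,0,0,0.05],[0,0,0.16,0,0,0,0.05],[0,0,0.16,0,0,0,0.05],[0,0,0.16,0,0,0,0.05],[0,0,0.16,0,0,0,0.05]]' >/dev/null
python3 -m crank '[[0,0,0.16,0,0,0,0.05],[0,0,0.16,0,0,0,0.05],[0,0,0.16,0,0,0,0.05],[0,0,0.16,0,0,0,0.05],[0,0,0.16,0,0,0,0.05]]' >/dev/null
python3 -m crank '[[0,0,0.16,0,0,0,0.05],[0,0,0.088,0,0,0,0.05],[0,0,0,0,0,0,0.05],[0,0,0,0,0,0,0.05]]'
python3 -c "
from h import *
plan((.425,.03,.3)); print(robot.read_state()['joint_positions'])"
```

```text
time_s: 34.67
eef_pos: [0.4271, -0.3853, 0.3019]
eef_rot: [0.001, 0.03, 1.0, -0.0]
contact_force: [1.3, -0.1, -2.5]
finger_gap: 0.117
gripper_force: 78.6
time_s: 36.42
eef_pos: [0.4269, -0.3851, 0.299]
eef_rot: [-0.0, 0.792, 0.611, 0.0]
contact_force: [1.1, -0.9, -2.8]
finger_gap: 0.119
gripper_force: 78.5
tcp [ 0.4269 -0.3851  0.299 ] x [0.253 0.967 0.001] y [ 0.967 -0.253 -0.   ] z [ 0.     0.001 -1.   ] gap 0.119
(0.425, 0.03, 0.3) delta [ 401.1 -107.    -0.7] rows 7 each [ 57.3 -15.3  -0.1]
[ 0.61116934  0.55436213  0.07163657  1.6564062  -0.04755873  0.93292049
  0.44431726]
```

```bash

python3 -m crank '[[0,0,-0.158,0,0,0,0.05],[0,0,0,0,0,0,0.05],[0,0,0,25,-2.5,0,0.05],[0,0,0,45,-4.5,0,0.05],[0,0,0,55,-5.5,0,0.05]]' >/dev/null
python3 -m crank '[[0,0,0,55,-6,0,0.05],[0,0,0,55,-6,0,0.05],[0,0,0,55,-6,0,0.05],[0,0,0,55,-6,0,0.05],[0,0,0,40,-4,0,0.05]]' >/dev/null
python3 -m crank '[[0,0,0,20,-2,0,0.05],[0,0,0,8,0,0,0.05],[0,0,0,0,0,0,0.05],[0,0,0,0,0,0,0.05]]'
python3 - <<'E'
from h import *
plan((.4272,.0318,.203),(.472,.0274,.203)); print(robot.read_state()['joint_positions'])
t=cap('top');s=cap('side')
cv2.imwrite('pics/full_t9.png',t['img'][:,:,::-1]);cv2.imwrite('pics/full_s9.png',s['img'][:,:,::-1])
E
```

```text
time_s: 38.17
eef_pos: [0.426, 0.0284, 0.299]
eef_rot: [0.0, 0.742, 0.67, -0.0]
contact_force: [0.2, -0.5, -3.5]
finger_gap: 0.117
gripper_force: 78.5
tcp [0.426  0.0284 0.299 ] x [ 0.103  0.995 -0.001] y [ 0.995 -0.103 -0.   ] z [-0.    -0.001 -1.   ] gap 0.117
(0.4272, 0.0318, 0.203) delta [ 3.6  0.9 96. ] rows 2 each [ 1.8  0.4 48. ]
(0.472, 0.0274, 0.203) delta [ 0.2 45.  -0. ] rows 1 each [ 0.2 45.  -0. ]
[-1.73527673e-01  3.48442853e-01 -2.17668292e-03  2.05470624e+00
  1.90841177e-03  7.38608331e-01 -2.79723202e-01]
```

```bash

python3 -m crank '[[0,0,0,3.5,1,20,0.05],[0,0,0,0,0,30,0.05],[0,0,0,0,0,30,0.05],[0,0,0,0,0,16,0.05],[0,0,0,0,0,0,0.05]]'
python3 -m crank '[[0,0,0,0,0,0,0.05],[0,0,0,0,10,0,0.05],[0,0,0,0,10,0,0.05],[0,0,0,0,0,0,0.05],[0,0,0,0,0,0,0.05]]'
python3 -c "
from h import *
plan((.472,.0274,.203))"
```

```text
time_s: 38.9
eef_pos: [0.4268, 0.0324, 0.2022]
eef_rot: [-0.001, 0.742, 0.67, -0.001]
contact_force: [-0.2, -0.5, -2.5]
finger_gap: 0.114
gripper_force: 78.4
time_s: 39.52
eef_pos: [0.447, 0.0311, 0.2029]
eef_rot: [-0.0, 0.742, 0.671, -0.0]
contact_force: [-0.1, 0.1, -3.1]
finger_gap: 0.117
gripper_force: 78.5
tcp [0.447  0.0311 0.2029] x [ 0.1    0.995 -0.   ] y [ 0.995 -0.1   -0.001] z [-0.001  0.    -1.   ] gap 0.117
(0.472, 0.0274, 0.203) delta [-1.2 25.3 -0.1] rows 1 each [-1.2 25.3 -0.1]
```

```bash

python3 -m crank '[[0,0,0,-1,10,0,0.05],[0,0,0,0,10,0,0.05],[0,0,0,0,5,0,0.05],[0,0,0,0,0,0,0.05],[0,0,0,0,0,0,0.05]]'
python3 - <<'E'
from h import *
plan((.472,.0274,.203))
t=cap('top');s=cap('side')
z=lambda c,x,y,w,o:cv2.resize(c['img'][y:y+w,x:x+w,::-1],(o,o),interpolation=cv2.INTER_CUBIC)
a=np.hstack([z(t,238,190,30,400),z(s,252,212,30,400)])
b=np.hstack([z(t,230,180,100,200),z(s,200,170,100,200),z(t,330,145,60,200),z(s,252,232,25,200)])
cv2.imwrite('pics/h2.png',np.vstack([a,b]))
E
```

```text
time_s: 40.15
eef_pos: [0.4715, 0.0276, 0.2028]
eef_rot: [-0.0, 0.742, 0.671, -0.0]
contact_force: [0.6, -0.7, -2.9]
finger_gap: 0.118
gripper_force: 78.5
tcp [0.4715 0.0276 0.2028] x [ 0.1    0.995 -0.   ] y [ 0.995 -0.1   -0.001] z [-0.001 -0.    -1.   ] gap 0.118
(0.472, 0.0274, 0.203) delta [-0.2  0.5 -0.2] rows 1 each [-0.2  0.5 -0.2]
```

View pics/h2.png

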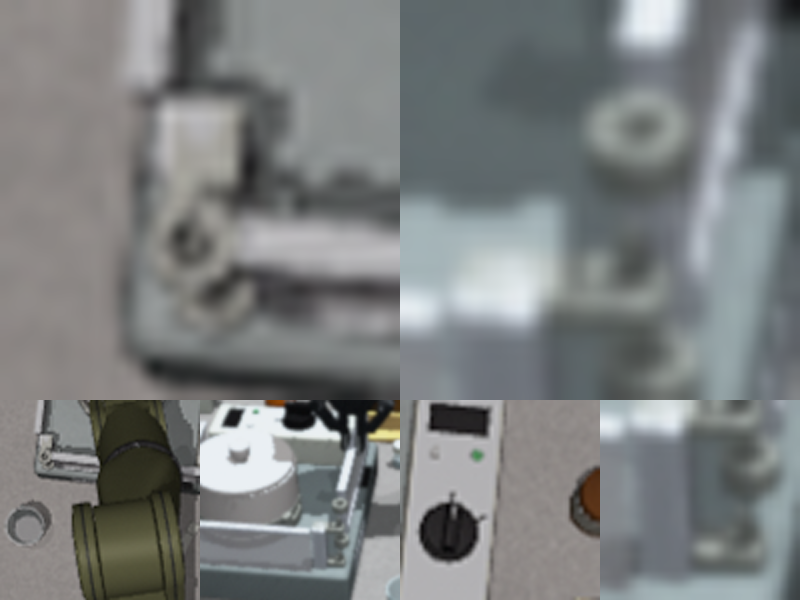

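Last view: the upper knuckle ring is at top crop (193,241) and side crop (635,127), directly above the upper pin at (635,245). The lower knuckle sits between the brackets at (748,468). Checking the offset numerically.

```bash
python3 - <<'E'
from h import *
t=cap('top');s=cap('side')
z=.088+.027+.082
print('top ring',onz(t,252.02,207.62,z).round(4),'side ring',onz(s,269.17,221.07,z).round(4),'side pin tip',onz(s,269.17,229.9,.170).round(4), 'fk', np.array([.4715,.0276])+.1335*np.array([.1,.995]))
E
```

```text
top ring [0.4833 0.1583 0.197 ] side ring [0.484  0.1559 0.197 ] side pin tip [0.4846 0.1627 0.17  ] fk [0.48485   0.1604325]
```

```bash

python3 -m crank '[[0,0,0,1.2,0.7,3,0.05],[0,0,0,0,0,4,0.05],[0,0,0,0,0,3,0.05],[0,0,0,0,0,0,0.05]]'
python3 -m crank '[[0,0,0,0,0,2,0.05],[0,0,0,0,0,2,0.05],[0,0,0,0,0,0,0.05]]'
python3 -m crank '[[0,0,0,0,0,2,0.05],[0,0,0,0,0,0,0.05]]'
```

```text
time_s: 40.85
eef_pos: [0.4725, 0.0287, 0.1926]
eef_rot: [-0.0, 0.742, 0.671, -0.0]
contact_force: [-0.6, 0.5, -3.6]
finger_gap: 0.116
gripper_force: 78.5
time_s: 41.22
eef_pos: [0.4727, 0.0288, 0.1888]
eef_rot: [-0.0, 0.742, 0.671, -0.0]
contact_force: [0.4, 0.6, -3.8]
finger_gap: 0.116
gripper_force: 78.5
time_s: 41.48
eef_pos: [0.4729, 0.029, 0.1869]
eef_rot: [-0.0, 0.742, 0.671, 0.0]
contact_force: [-0.5, 1.5, -3.3]
finger_gap: 0.122
gripper_force: 78.5
```

```bash

python3 -m crank '[[0,0,0,0,0,2,0.05],[0,0,0,0,0,2,0.05],[0,0,0,0,0,0,0.05]]'
python3 -m crank '[[0,0,0,0,0,2,0.05],[0,0,0,0,0,2,0.05],[0,0,0,0,0,0,0.05]]'
python3 -m crank '[[0,0,0,0,0,1.5,0.05],[0,0,0,0,0,1,0.05],[0,0,0,0,0,0,0.05]]'
```

```text
time_s: 41.85
eef_pos: [0.4728, 0.029, 0.1828]
eef_rot: [-0.0, 0.742, 0.671, 0.0]
contact_force: [0.3, 0.9, -2.5]
finger_gap: 0.119
gripper_force: 78.6
time_s: 42.22
eef_pos: [0.4729, 0.029, 0.1788]
eef_rot: [-0.0, 0.742, 0.671, 0.0]
contact_force: [0.3, 1.5, -2.6]
finger_gap: 0.113
gripper_force: 78.6
time_s: 42.6
eef_pos: [0.4729, 0.029, 0.1764]
eef_rot: [-0.0, 0.742, 0.671, 0.0]
contact_force: [0.7, 3.0, -2.4]
finger_gap: 0.121
gripper_force: 78.6
```

```bash

python3 -m crank '[[0,0,0,-0.5,0,1,0.05],[0,0,0,0,0,0,0.05]]'
python3 -m crank '[[0,0,0,0,0,1,0.05],[0,0,0,0,0,0,0.05]]'
```

```text
time_s: 42.85
eef_pos: [0.4731, 0.0291, 0.1757]
eef_rot: [-0.0, 0.741, 0.671, 0.001]
contact_force: [-0.1, 4.5, 2.3]
finger_gap: 0.12
gripper_force: 79.3
time_s: 43.1
eef_pos: [0.4731, 0.029, 0.1757]
eef_rot: [0.0, 0.741, 0.671, 0.001]
contact_force: [-1.0, 5.3, 12.3]
finger_gap: 0.119
gripper_force: 80.9
```

Seated exactly at the predicted height. Release, go up, and turn for the selector.

```bash

python3 -m crank '[[0,0,0,0,0,-1,0.1],[0,0,0,0,0,0,0.3],[0,0,0,0,0,0,0.45],[0,0,0,0,0,0,0.45],[0,0,0,0,0,-8,0.45]]'
python3 -m crank '[[0,0,0,0,0,-15,0.45],[0,0,0,0,0,-40,0.45],[0,0,0,0,0,-40,0.45],[0,0,-0.16,0,0,0,0.45],[0,0,-0.16,0,0,0,0.45]]' >/dev/null
python3 -m crank '[[0,0,-0.16,0,0,0,0.45],[0,0,-0.16,0,0,0,0.45],[0,0,-0.16,0,0,0,0.45],[0,0,-0.16,0,0,0,0.45],[0,0,-0.16,0,0,0,0.45]]' >/dev/null
python3 -m crank '[[0,0,-0.16,0,0,0,0.45],[0,0,-0.16,0,0,0,0.45],[0,0,-0.132,0,0,0,0.45],[0,0,0,0,0,0,0.45],[0,0,0,0,0,0,0.45]]'
python3 - <<'E'
from h import *
plan((.569,-.136,.25)); print(robot.read_state()['joint_positions'])
t=cap('top');s=cap('side')
cv2.imwrite('pics/full_t10.png',t['img'][:,:,::-1]);cv2.imwrite('pics/full_s10.png',s['img'][:,:,::-1])
# dark selector disc centroid in top view
g=t['img'][165:205,325:365]; m=(g.max(2)<70).astype(np.uint8); n,l,st,ce=cv2.connectedComponentsWithStats(m)
for i in range(1,n):
    if st[i,4]>40: u,v=ce[i]+[325,165]; print(st[i],u,v,onz(t,u,v,.157).round(4))
E
```

```text
time_s: 43.72
eef_pos: [0.4723, 0.0278, 0.1833]
eef_rot: [-0.0, 0.742, 0.671, -0.001]
contact_force: [0.3, -0.4, 0.4]
finger_gap: 0.448
gripper_force: 0.0
time_s: 45.6
eef_pos: [0.4727, 0.028, 0.2786]
eef_rot: [0.0, 0.051, 0.999, -0.0]
contact_force: [0.2, -0.0, 0.1]
finger_gap: 0.451
gripper_force: 0.0
tcp [0.4727 0.028  0.2786] x [-0.995  0.101 -0.   ] y [ 0.101  0.995 -0.   ] z [ 0. -0. -1.] gap 0.451
(0.569, -0.136, 0.25) delta [-112.4 -153.5   28.7] rows 4 each [-28.1 -38.4   7.2]
[ 0.15748329  0.46830182 -0.46988622  1.95089131  0.29271371  0.78859208
  0.99228233]
[ 11  11  17  17 225] 344.0133333333333 184.4311111111111 [ 0.5686 -0.1345  0.157 ]
```

```bash

python3 -m crank '[[0,0,0,-18,-24,0,0.45],[0,0,0,-30,-41,0,0.45],[0,0,0,-30,-41,0,0.45],[0,0,0,-24,-33,10,0.45],[0,0,0,-10,-14,19,0.45]]' >/dev/null
python3 -m crank '[[0,0,0,0,0,20,0.45],[0,0,0,0,0,0,0.45],[0,0,0,0,0,0,0.45]]'
python3 -c "
from h import *
plan((.569,-.1355,.2),(.569,-.1355,.171))"
```

```text
time_s: 46.7
eef_pos: [0.5691, -0.1338, 0.2298]
eef_rot: [0.0, 0.049, 0.999, 0.0]
contact_force: [0.3, 0.3, 0.4]
finger_gap: 0.45
gripper_force: 0.0
tcp [ 0.5691 -0.1338  0.2298] x [-0.995  0.097 -0.   ] y [0.097 0.995 0.001] z [ 0.     0.001 -1.   ] gap 0.45
(0.569, -0.1355, 0.2) delta [-0.  -1.8 29.8] rows 1 each [-0.  -1.8 29.8]
(0.569, -0.1355, 0.171) delta [ 0. -0. 29.] rows 1 each [ 0. -0. 29.]
```

```bash

python3 -m crank '[[0,0,0,0,-1.5,25,0.45],[0,0,0,0,0,20,0.45],[0,0,0,0,0,10,0.45],[0,0,0,0,0,3.5,0.45],[0,0,0,0,0,0,0.45]]'
python3 -m crank '[[0,0,0,0,0,0,0.3],[0,0,0,0,0,0,0.1],[0,0,0,0,0,0,0.05],[0,0,0,0,0,0,0.05]]' 60
python3 -m crank '[[0,0,0,0,0,0,0.05]]'
```

```text
time_s: 47.32
eef_pos: [0.5694, -0.1364, 0.1715]
eef_rot: [0.0, 0.049, 0.999, 0.0]
contact_force: [0.1, -0.2, 1.1]
finger_gap: 0.449
gripper_force: 0.0
time_s: 47.82
eef_pos: [0.5693, -0.1365, 0.1714]
eef_rot: [0.0, 0.049, 0.999, 0.0]
contact_force: [-0.0, 0.1, 2.9]
finger_gap: 0.151
gripper_force: 60.9
time_s: 47.95
eef_pos: [0.5693, -0.1365, 0.1712]
eef_rot: [0.0, 0.049, 0.999, 0.0]
contact_force: [1.1, 0.2, 2.9]
finger_gap: 0.146
gripper_force: 60.9
```

```bash

python3 -m crank '[[0,0,0,0,0,3,0.05],[0,0,0,0,0,3,0.05],[0,0,0,0,0,0.8,0.05],[0,0,0,0,0,0,0.05],[0,0,0,0,0,0,0.05]]'
python3 -m crank '[[0,0,0.1,0,0,0,0.05],[0,0,0.1,0,0,0,0.05],[0,0,0,0,0,0,0.05]]'; python3 -c "from h import *;print(robot.read_state()['moment'])"
```

```text
time_s: 48.58
eef_pos: [0.5694, -0.1364, 0.1648]
eef_rot: [0.001, 0.049, 0.999, -0.0]
contact_force: [-1.6, 0.3, 8.8]
finger_gap: 0.143
gripper_force: 61.9
time_s: 48.95
eef_pos: [0.5695, -0.1357, 0.1649]
eef_rot: [0.001, 0.149, 0.989, 0.0]
contact_force: [-1.0, 1.4, 9.3]
finger_gap: 0.144
gripper_force: 61.7
[ 0.36223985  0.27782689 -0.01110031]
```

```bash

python3 -m crank '[[0,0,0.14,0,0,0,0.05],[0,0,0.14,0,0,0,0.05],[0,0,0.14,0,0,0,0.05],[0,0,0.14,0,0,0,0.05],[0,0,0.14,0,0,0,0.05]]'
python3 -m crank '[[0,0,0.1,0,0,0,0.05],[0,0,0.06,0,0,0,0.05],[0,0,0,0,0,0,0.05]]'; python3 -c "from h import *;print(robot.read_state()['moment']);plan((.569,-.1355,.2))"
```

```text
time_s: 49.58
eef_pos: [0.5712, -0.1335, 0.1651]
eef_rot: [0.001, 0.48, 0.877, 0.003]
contact_force: [1.3, 5.3, 8.4]
finger_gap: 0.148
gripper_force: 61.7
time_s: 49.95
eef_pos: [0.5717, -0.1332, 0.1652]
eef_rot: [0.001, 0.547, 0.837, 0.003]
contact_force: [2.2, 5.7, 9.7]
finger_gap: 0.147
gripper_force: 61.7
[ 1.28081039 -0.42120134 -0.06659754]
tcp [ 0.5717 -0.1332  0.1652] x [-0.403  0.915  0.001] y [0.915 0.403 0.006] z [ 0.005  0.003 -1.   ] gap 0.147
(0.569, -0.1355, 0.2) delta [ -1.   -3.2 -34.8] rows 1 each [ -1.   -3.2 -34.8]
```

```bash

python3 -m crank '[[0,0,0.05,0,0,0,0.05],[0,0,0,0,0,-3,0.05],[0,0,0,0,0,-3,0.05],[0,0,0,0,0,0,0.05]]'
python3 -m crank '[[0,0,0,0,0,0,0.3],[0,0,0,0,0,0,0.45],[0,0,0,0,0,0,0.45],[0,0,0,0,0,-10,0.45],[0,0,0,0,0,-30,0.45]]'
python3 -m crank '[[0,0,0,0,0,-40,0.45],[0,0,0,0,0,-40,0.45],[0,0,0,50,0,0,0.45],[0,0,0,50,0,0,0.45],[0,0,0,50,0,0,0.45]]' >/dev/null
python3 -m crank '[[0,0,0,50,-20,0,0.45],[0,0,0,50,-20,0,0.45],[0,0,0,50,-20,0,0.45],[0,0,0,0,0,0,0.45],[0,0,0,0,0,0,0.45]]'
python3 - <<'E'
from h import *
t=cap('top');s=cap('side')
cv2.imwrite('pics/full_t11.png',t['img'][:,:,::-1]);cv2.imwrite('pics/full_s11.png',s['img'][:,:,::-1])
a=cv2.imread('pics/full_t8.png')[:,:,::-1]
g=t['img'][172:198,332:358].max(2); print(g)
b=s['img'][155:190,230:270].max(2)<60; b0=cv2.imread('pics/full_s8.png')[155:190,230:270].max(2)<60
for m in(b0,b): r=np.argwhere(m); print('side dark bbox',r.min(0)+[155,230],r.max(0)+[155,230],len(r))
E
```

```text
time_s: 50.45
eef_pos: [0.5719, -0.1331, 0.1708]
eef_rot: [0.001, 0.567, 0.824, 0.003]
contact_force: [3.0, 5.4, 3.2]
finger_gap: 0.149
gripper_force: 61.0
time_s: 51.08
eef_pos: [0.5678, -0.1365, 0.2097]
eef_rot: [-0.002, 0.568, 0.823, -0.001]
contact_force: [0.6, 0.0, 0.9]
finger_gap: 0.452
gripper_force: 0.0
time_s: 52.32
eef_pos: [0.4073, 0.1224, 0.2907]
eef_rot: [0.001, 0.568, 0.823, 0.0]
contact_force: [-0.8, 0.1, 1.0]
finger_gap: 0.446
gripper_force: 0.0
[[111 185 182 181 181 180 180 180 181 181 181 181 175 151 158 183 181 181
  181 180 181 180 181 180 182 181]
 [117 185 183 181 181 181 181 181 181 181 182 183 164 101 135 184 182 181
  181 181 180 181 181 181 182 181]
 [126 185 183 181 181 181 181 181 182 184 185 188 166 110 161 186 183 182
  181 181 180 180 180 181 182 179]
 [137 184 182 181 181 182 182 184 181 166 153 152 132  82 140 174 175 184
  182 181 180 181 181 181 182 179]
 [145 184 182 181 181 183 181 169 151 102  61  48  45  45  76 118 128 166
  187 183 182 181 181 181 182 178]
 [160 184 181 181 183 178 149 108  73  26  31  38  38  37  35  26  40 102
  156 174 184 1
[... 1578 characters left out ...]
2  85  64  42  34  33  33  33  39  86 136
  162 186 182 181 181 183 163 113]
 [182 181 180 180 181 182 184 179 156 141 130 120  94 106 128 128 155 188
  184 182 182 181 181 182 162 104]
 [182 181 180 181 181 181 181 183 185 186 188 180 160 169 189 187 185 182
  182 180 181 181 181 181 164 113]
 [182 180 181 181 180 181 181 181 181 182 182 183 184 183 183 181 181 181
  181 181 181 181 182 181 161 112]
 [182 181 180 180 181 180 181 181 181 182 181 181 180 181 181 181 181 181
  181 181 181 181 182 179 159 120]
 [181 181 181 180 181 180 181 181 181 181 181 180 181 181 181 181 180 181
  181 181 181 181 182 179 162 131]]
side dark bbox [157 236] [184 256] 206
side dark bbox [157 236] [183 256] 174
```

Selector bar now lies at about 66–69° in the image (start 5.6°), with its top row unchanged in the side view, so it is at run and up. Final numeric check of the gate, lid and bystanders against the earlier pictures.

```bash
python3 - <<'E'
from h import *
t=cap('top');s=cap('side')
old=cv2.imread('pics/full_s8.png')[:,:,::-1].astype(int); o0=cv2.imread('pics/side0.png')[:,:,::-1].astype(int); n=s['img'].astype(int)
d=lambda o,x0,y0,x1,y1: np.abs(n-o)[y0:y1,x0:x1].max(2)
print('lid',d(old,190,180,245,215).mean().round(1),'bottle',d(o0,230,152,248,172).mean().round(1),'beaker',d(o0,290,255,320,290).mean().round(1),'vial',d(o0,294,188,306,206).mean().round(1))
# pointer angle
g=t['img'][172:198,332:358].max(2).astype(float)
# gate top edge expected, z=.183
R=np.array([[.0985,.9951],[.9951,-.0985]]); pin=np.array([.485,.1597])
for a in (.02,.06,.10,.16,.22,.25):
    row=[]
    for off in np.arange(-.024,.025,.004):
        p=pin-a*R[0]+off*R[1]; u,v=proj(t,np.r_[p,.183]); row.append(int(t['img'][int(round(v)),int(round(u))].max()))
    print(a,row)
# knuckle upper ring in side: expect z=.17
print('ring expected side px',proj(s,[.485,.1597,.170]).round(1)); x,y=proj(s,[.485,.1597,.170]).round().astype(int)
print(s['img'][y-7:y+8,x-7:x+8].max(2))
E
```

```text
lid 9.4 bottle 3.6 beaker 10.8 vial 4.4
0.02 [58, 58, 56, 56, 56, 56, 53, 57, 63, 66, 66, 63, 54]
0.06 [41, 41, 36, 43, 103, 108, 101, 87, 62, 62, 85, 93, 94]
0.1 [86, 92, 101, 95, 73, 154, 148, 138, 101, 93, 93, 93, 95]
0.16 [72, 108, 108, 93, 71, 152, 146, 132, 105, 95, 96, 95, 93]
0.22 [53, 132, 141, 101, 66, 185, 184, 163, 116, 88, 127, 147, 146]
0.25 [116, 115, 92, 80, 61, 186, 181, 138, 92, 152, 182, 181, 181]
ring expected side px [269.1 229.2]
[[109 109 109 110 111 134 193 228 234 228 180 123 107 111 117]
 [109 109 109 109 109 123 158 180 182 174 142 114 110 113 118]
 [108 108 108 109 109 115 128 136 135 134 127 114 113 113 119]
 [109 108 108 109 110 112 120 125 124 128 125 113 111 115 120]
 [107 108 108 110 112 120 134 134 135 137 126 113 112 116 121]
 [108 108 107 113 126 144 161 164 160 160 145 121 113 120 125]
 [108 107 107 119 147 155 156 154 142 152 160 129 114 123 131]
 [112 109 108 123 156 162 166 168 145 149 163 133 116 122 124]
 [138 131 128 128 141 158 165 164 155 160 153 122 116 122 108]
 [185 177 173 156 124 123 132 135 134 131 119 104 115 125 100]
 [206 196 187 159 111  91  97 103 104 101  99  98 117 132 107]
 [208 192 187 169 127  95  86  89  93  97 106 108 119 127 105]
 [190 160 157 158 141 115  92  89  96 102 113 115 121 113  98]
 [163 117 112 117 113 100  87  85  90  97 114 119 124 106  94]
 [128  96  92  95  94  89  85  88  91  98 113 118 125 103  94]]
```

```bash
python3 - <<'E'
from h import *
s=cap('side');o=cv2.imread('pics/full_s8.png')[:,:,::-1]
c=lambda i:i[175:220,185:255].astype(np.float32).min(2)
print(cv2.phaseCorrelate(c(o),c(s['img'])))
st=robot.read_state();print(st['time_s'],st['contact_force'])
print(robot.finish_job())
E
```

```text
((-0.33205063219438813, 0.561048615803216), 0.8293970481849011)
52.575 [ 0.61585642  0.60681812 -0.78355356]
the job is handed in; nothing more can be done
None
```

The job is handed in at 52.6 s: all three balls and the seated lid are on the jar, the gate hangs closed on both pins, the selector is at run and up, and the bystanders are still in place; the hand-in returned no verdict, so this rests on my final force and camera checks.

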